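Fit the crank and wind the cheese press to pressure

ROBOT

A 7-joint arm with a two-finger parallel gripper is mounted at the origin on a cart in front of the work surface, level with it; the furniture and walls round the work are solid. World frame = base frame: x ahead of the robot, y to its left, z up, the work surface at z = 0. Lengths are in mm, angles in rad, forces in N, time in s.
With the tool pointing down it reaches from about 400 to 875 mm from the base axis. Payload 4.4 kg.
Tool frame: the origin (TCP) lies midway between the tips of the shut fingers; the grasp point (between the pads) lies 19 mm behind it; z points along the fingers, y is the line along which they close (so a half turn about z gives the same grasp; the last joint's range is limited). The gripper opens to 85 mm and grips with 20 to 120 N. Pads are 22 mm wide; open, the fingers measure 114 mm over their backs; the gripper's body (76 mm by 85 mm) begins 54 mm behind the grasp point. The pads swing forward as they close: fully open they stand 13 mm farther back than shut.
Start: joints at [1.058, 0.628, 0.038, 1.517, -0.027, 0.996, -0.02], TCP at [280.881, -586.194, 231.313] pointing down, gripper open.
Joint ranges: [-3.06, 3.06], [-0.37, 2.12], [-1.25, 1.32], [0.18, 2.47], [-1.1, 4.24], [0.23, 1.98], [-2.94, 2.94]. Speed limits (rad/s): [2.57, 2.57, 3.14, 3.14, 3.14, 3.14, 3.14].

INTERFACE

Orientations are given as [roll, pitch, yaw] about the fixed x, y, z axes, in that order (R = Rz(yaw) Ry(pitch) Rx(roll)).
In Python, from cell import telemetry, eyes, ctrl, finder gives the robot as it stands.
- The arm moves only by the tool move_arm, never from a script. Its argument "steps" is a list of rows, each a list of 7 numbers: the turn, a rotation vector about the world's x, y, z in degrees, then the shift along the world's x, y, z in m, then the finger opening in m, from 0 to 0.0854. A call has 1 to 5 rows; each row shifts and turns the commanded pose from where the row before left it; what a row does not reach is not made up. A row lasts 1/10 s, in which the tool goes at most 50 mm and 8.59 degrees, less where a joint would pass 70% of its speed; a pose out of reach is approached as far as the arm can. A call with a gripper value outside its range is refused whole. The fingers move at their own pace and stop on an object; the grip force is fixed at half the most. Time passes only in rows, so rows that do not move let the fingers close. It gives the time, the measured TCP pose, the force, the opening and the grip force at its end, in the units of the state.
- telemetry.read_state(): the state, without advancing time (a new reading comes with each control period).
- eyes.get_image(name): name is "scene" or "side" or "wrist"; returns (picture, depth): 420x560x3 uint8, blue, green, red; 420x560 float32, mm along the optical axis (not along the pixel's ray), 0 where there is no reading.
- eyes.calibration(name): a dict with "fx", "fy", "cx", "cy" (pixels), "distortion" ([k1, k2, p1, p2, k3] as OpenCV has them; the pictures are not rectified), "position" and "attitude" of the camera in the world. Camera axes: x right, y down, z forward; pixel columns grow to the right and rows downward; lengths in mm; the calibration is good to about 2 mm. A picture is of the moment at which its call begins: read the wrist's pose just before it. calibration takes no time and is no camera call; for the wrist camera it gives the pose at the moment of the call.
- ctrl.finish_job(): hands the job in; it is judged then, once.
Trained networks look in the newest picture that a camera, given by its name, has taken for a name from the list of things; names that differ only in an ending like _2 or _b are one class to them, and where a whole thing is asked for, a point or a joint stands for the part that bears it (a point fixed in the world has none). Each returns a list of dicts, best first, with "confidence" (0 to 1); they miss things now and then, are a little off and sometimes report something else, mostly with a low value. They report only what shows in the picture. A call takes as long as a camera call.
- finder.boxes_of(camera, name): "location" ([x, y, z] in mm, in the coordinates of the camera as it stood for that picture, good to about 4 mm: the middle of the surface that is visible of it).
- finder.cut_out(camera, name): "mask" (420x560 bool, what is visible of it).
- finder.pinpoint(camera, name): "location" ([x, y, z] in mm, in the coordinates of the camera as it stood for that picture, good to about 4 mm: a listed point, or the origin of a listed thing).
The state is a dict: "clock": time; "qpos": joint angles; "qd": joint speeds; "tau": joint torques, N m; "eef_pos": TCP position; "tool_rot": TCP orientation; "force": force on the tool from outside, world axes, zero at the start; "torque": the same for the moment, N m; "width": finger opening in mm; "gripper_force": force on a finger pad.
Only numpy, scipy, OpenCV 4.12 (cv2) and the standard library are available. Lean on these libraries where they do the work, as an engineer would, in place of code of your own. Each camera call takes 0.05 s, during which the arm holds its last target. There are 200 camera calls.

TASK

The cheese press stands ready with its filled mould; its loose crank lies beside it. Set the crank's square socket fully home on the square drive on top of the press, feeling gently for the flats instead of forcing it, then wind it smoothly clockwise (seen from above), without wrenching it, until the plate bears on the mould's wooden lid, and on for about one more full turn, until the red pointer stands in the green band of the spring scale, not past it into the red. Leave the crank on the drive, let go, and do not disturb the jar, the mug or the drinking glass.

Things in the scene. Friction and masses are not known exactly. Their poses are not given: they have to be found in the camera images.
- press: Spindle press, fixed: beech base 165 x 232 x 26 mm, two steel columns left and right (y = +-93), steel bridge across their tops (top z = 180, column nuts to 193). Between: yoke, plate, white perforated mould 95 mm wide with a wooden lid in it. Origin: centre of the underside, x away from the scale side. Right-hand screw: winding clockwise from above lowers the plate 6 mm a turn, self-locking.
- drive (a point): Centre of the round collar (29 mm wide) on top of the press, 200 mm above the table, where the crank's underside rests when home. From it the dark steel square drive, 12 x 12 mm, stands up 24 mm; its top 4 mm taper to 7.6 mm. The angle of the square is not measured (its axes are the press's, not the square's): see it, or feel for it. It turns stiffly: about 0.36 N m, up to 0.65 N m under load.
- plate (a joint): Spring travel in m, the red pointer on the white scale at the front of the yoke: 0 while the plate hangs free; once the plate bears on the lid it grows by 6 mm a turn. Green band 4 to 8 mm, red 8 to 12 mm. How far the plate hangs above the lid differs: 7 to 15 mm.
- crank: Loose aluminium crank, 0.23 kg: bar 20 mm wide, 8 mm thick; at one end a hub block 30 mm (x) x 24 mm (y) x 34 mm high; at the other, 75 mm along +x, the grip. Origin: centre of the socket mouth in the hub's flat underside. The socket, 13.6 mm square (sides along x and y), is 27 mm deep, open below. z up; it lies on the table socket down. Carry it by the hub's 24 mm flats.
- knob (a point): Middle of the crank's dark wooden grip: upright cylinder 25 mm wide, 42 mm high, which revolves freely on its pin, 75 mm from the socket axis. This point is 30 mm above the crank's underside; the grip's top is 21 mm higher.
- honey_jar: Glass honey jar with green lid, 68 mm wide, 84 mm high, loose; origin: centre of its underside. Not to be disturbed.
- white_mug: White mug with small leaves, 92 mm wide (127 mm with handle), 95 mm high, loose, behind the press; origin at its underside. Not to be disturbed.
- glass: Clear drinking glass, 76 mm wide, 89 mm high, loose, behind the press; origin: centre of its underside. Not to be disturbed.

How it is judged:
By the outcome, as a careful person would: the job done as asked, in the order asked, and still so for the second after the job is handed in, with the robot touching nothing.
It also fails if it takes over 72 s, if anything falls off the work surface, if the arm or the gripper's body presses on something with over 40 N, if the wrist force passes 120 N, or if a joint passes its speed limit or range.

## Working session

There is one attempt and no reset: what is moved stays moved. The work goes in short steps, Python scripts to look and compute and a tool call to move; the robot and the scene stay as the last step left them, time stands still between calls to the robot, and variables do not carry over. Pictures are saved under pics/ and viewed, at most 10 in all, crops included, and the job is handed in when it is done.

Besides the shell and the picture viewer there is one more tool, called as name([rows], argument=value, ...), one row to a line, values as JSON. move_arm: Moves the arm, as the interface text tells. Its arguments: {"type":"object","properties":{"steps":{"type":"array"}},"required":["steps"]}

```bash
mkdir -p pics; cat > h.py <<'E'
import numpy as np, cv2
from scipy.spatial.transform import Rotation as R
from cell import telemetry, eyes, ctrl, finder
def cal(n):
    c=eyes.calibration(n); return c
def att(c):
    a=np.array(c["attitude"],float)
    return a if a.shape==(3,3) else R.from_euler('xyz',a).as_matrix()
def w(c,p): return att(c)@np.array(p)+np.array(c["position"])
def px(c,u,v,d):
    K=np.array([[c["fx"],0,c["cx"]],[0,c["fy"],c["cy"]],[0,0,1]])
    q=cv2.undistortPoints(np.array([[[u,v]]],float),K,np.array(c["distortion"]))[0,0]
    return w(c,[q[0]*d,q[1]*d,d])
def planez(c,u,v,z):
    o=np.array(c["position"]); r=px(c,u,v,1.)-o
    return o+r*(z-o[2])/r[2]
E
python3 - <<'E'
from h import *
s=telemetry.read_state(); print(s)
ims=[]
for n in ["scene","side"]:
    c=cal(n); print(n,c)
    im,d=eyes.get_image(n); ims.append(im)
    for t in ["press","drive","crank","knob","honey_jar","white_mug","glass"]:
        for r in finder.pinpoint(n,t)[:2]: print(n,t,r["confidence"],w(c,r["location"]).round())
cv2.imwrite("pics/a.png",ims[0]);cv2.imwrite("pics/b.png",ims[1])
E
```

```text
{'clock': 0.0, 'qpos': array([ 1.0582129 ,  0.62931903,  0.0384187 ,  1.51837916, -0.02698766,
        0.99627585, -0.01995235]), 'qd': array([ 0.00072601,  0.00048885, -0.00096547,  0.00087861, -0.00021167,
        0.00226003,  0.0003343 ]), 'tau': array([ 2.71093122e-04, -5.63396144e+01,  1.22591950e+00, -1.93445510e+01,
        1.07978008e-02,  1.05816830e-02, -1.84247148e-05]), 'eef_pos': array([ 280.61029771, -585.62001719,  230.40264423]), 'tool_rot': array([-3.13972869e+00,  1.99041439e-05,  4.46856370e-01]), 'force': array([ 0.38003263, -0.35778802,  0.49182057]), 'torque': array([-0.03008245, -0.00326491, -0.00634134]), 'gripper_force': 0.0, 'width': 85.49612312012795}
scene {'fx': 528.8463945304452, 'fy': 528.8463945304452, 'cx': 276.8458919960367, 'cy': 204.7046358406025, 'distortion': array([-0.17366344,  0.        ,  0.        ,  0.        ,  0.        ]), 'position': array([ 64.32134939, 883.73680972, 690.15835086]), 'attitude': array([-2.04652719,  0.01960004, -2.62185475])}
scene press 0.67 [576.  54.  -4.]
scene drive 0.62 [575.  51. 202.]
scene crank 0.66 [ 501. -270.    1.]
scene crank 0.52 [734. 177.  -0.]
scene knob 0.7 [ 436. -227.   34.]
scene honey_jar 0.85 [482. 313.   0.]
scene white_mug 0.69 [ 752. -149.   -1.]
scene glass 0.69 [732. 175.  -1.]
side {'fx': 464.7249878105173, 'fy': 464.7249878105173, 'cx': 278.3058191248252, 'cy': 217.07397769367986, 'distortion': array([-0.12306819,  0.        ,  0.        ,  0.        ,  0.        ]), 'position': array([ 715.58865381,  679.37668672, 1227.99036658]), 'attitude': array([-2.55962444,  0.00656926,  2.94523138])}
side press 0.85 [568.  55.   4.]
side drive 0.98 [572.  53. 200.]
side crank 0.43 [ 748. -158.   -0.]
side knob 0.61 [ 434. -226.   33.]
side knob 0.28 [731. 171.   6.]
side honey_jar 0.57 [483. 307.   0.]
side white_mug 0.98 [ 749. -157.   -2.]
side glass 0.58 [733. 175.   5.]
side glass 0.16 [481. 309.  -0.]
```

View pics/a.png

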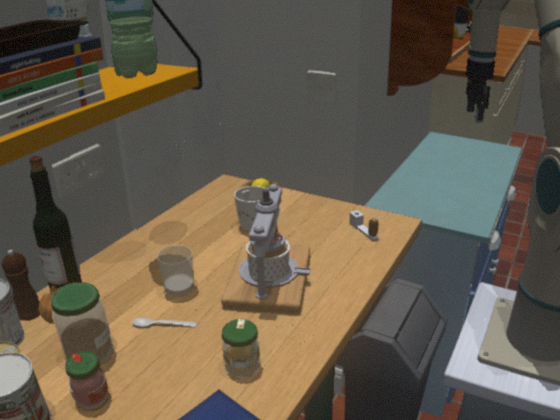

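View pics/b.png

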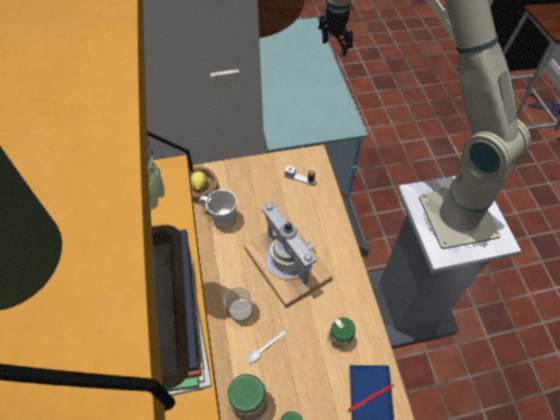

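Scene view: crank hub at (357,217), grip at (374,228), drive on top of press at about (270,192). Side view: hub (290,171), grip (312,176), drive (288,229). Setting out to hover above the crank.

move_arm([
  [0, 0, -5.9, 0.022, 0.0316, 0, 0.0854],
  [0, 0, -5.9, 0.022, 0.0316, 0, 0.0854],
  [0, 0, -5.9, 0.022, 0.0316, 0, 0.0854],
  [0, 0, -5.9, 0.022, 0.0316, 0, 0.0854],
  [0, 0, -5.9, 0.022, 0.0316, 0, 0.0854],
])

```text
clock: 1.3
eef_pos: [391.7, -426.9, 231.5]
tool_rot: [3.141, -0.0, -0.072]
force: [-0.1, -0.1, -0.7]
width: 85.5
gripper_force: 0.0
```

move_arm([
  [0, 0, -5.9, 0.022, 0.0316, 0, 0.0854],
  [0, 0, -5.9, 0.022, 0.0316, 0, 0.0854],
  [0, 0, -5.9, 0.022, 0.0316, 0, 0.0854],
  [0, 0, -5.9, 0.022, 0.0316, 0, 0.0854],
  [0, 0, -5.9, 0.022, 0.0316, 0, 0.0854],
])

```text
clock: 1.8
eef_pos: [501.8, -268.8, 231.5]
tool_rot: [-3.141, -0.001, -0.587]
force: [0.8, -0.0, -0.1]
width: 85.3
gripper_force: 0.0
```

```bash
python3 - <<'E'
from h import *
s=telemetry.read_state(); print(s["clock"],s["eef_pos"],s["tool_rot"],s["qpos"])
c=cal("wrist"); print(c["position"],c["attitude"])
im,d=eyes.get_image("wrist"); cv2.imwrite("pics/c.png",im); np.save("d.npy",d)
for t in ["crank","knob"]:
    for r in finder.pinpoint("wrist",t)[:2]: print(t,r["confidence"],w(c,r["location"]).round(1))
m=finder.cut_out("wrist","crank")[0]["mask"]
np.save("m.npy",m)
P=np.array([px(c,u,v,d[v,u]) for v,u in np.argwhere(m&(d>0))])
T=P[P[:,2]>28]; T=T[T[:,2]<40]
hi=P[P[:,2]>45]; print(len(P),len(T),len(hi),"grip top",hi.mean(0) if len(hi) else 0)
print("hub top rect",cv2.minAreaRect(T[:,:2].astype(np.float32)),T.mean(0))
E
```

```text
1.8 [ 501.79136719 -268.80135864  231.53587216] [-3.14140426e+00 -5.52476385e-04 -5.87163429e-01] [ 0.23081213  0.52905423  0.32424821  1.754607   -0.20844274  0.89108725
 -1.51265909]
[ 567.7265238  -311.91462729  375.27330327] [ 2.82990883e+00 -5.57469241e-04 -2.15823426e+00]
crank 0.82 [ 493.7 -267.3   -4.6]
knob 0.67 [ 437.3 -228.9   31.9]
1463 572 286 grip top [ 438.51205344 -228.97013573   50.70351337]
hub top rect ((474.03204345703125, -252.9627227783203), (23.684919357299805, 89.89543914794922), 55.686710357666016) [ 492.73450711 -266.13842201   34.86643943]
```

View pics/c.png

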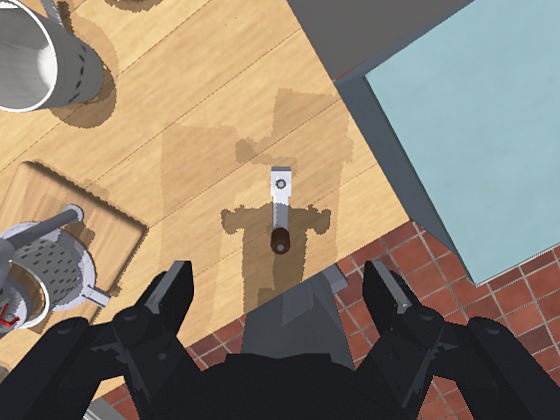

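```bash
python3 - <<'E'
from h import *
c=cal("wrist"); d=np.load("d.npy"); m=np.load("m.npy")
for u,v,z in [(281,184,34),(272,169,34),(290,169,34),(272,196,34),(290,196,34),(280,241,51)]: print(u,v,planez(c,u,v,z).round(1), d[v,u])
vs,us=np.where(m); print(us.min(),us.max(),vs.min(),vs.max())
P=np.array([px(c,u,v,d[v,u]) for v,u in np.argwhere(d>0) if 160<v<260 and 255<u<305])
e=np.array([np.cos(2.54),np.sin(2.54)]); n=np.array([-e[1],e[0]])
k=np.array([438.5,-229])
T=P[(abs(P[:,2]-34.5)<2)]; a=(T[:,:2]-k)@e; b=(T[:,:2]-k)@n; q=a<-45
print(len(T),np.percentile(a[q],[1,50,99]),np.percentile(b[q],[1,50,99])); print(cv2.minAreaRect(T[q][:,:2].astype(np.float32)))
E
```

```text
281 184 [ 496.6 -269.9   34. ] 348.38422
272 169 [ 517.5 -270.9   34. ] 352.64523
290 169 [ 505.9 -288.5   34. ] 353.87927
272 196 [ 490.1 -252.7   34. ] 389.4159
290 196 [ 478.2 -270.9   34. ] 389.26938
280 241 [ 441.7 -232.5   51. ] 352.36224
270 291 166 253
506 [-86.95675011 -72.45788607 -57.42582526] [-11.22528356   0.1942      11.76314516]
((498.0666198730469, -270.02972412109375), (22.87137794494629, 30.324405670166016), 57.293495178222656)
```

Hub top centre at pixel (281,184), grip top at (281,243): the hub is at about (498,-270) and its yaw matches the tool's to within 1°. Descending and gripping.

move_arm([
  [0, 0, 0.8, -0.0035, -0.0015, -0.049, 0.0854],
  [0, 0, 0, 0, 0, -0.049, 0.0854],
  [0, 0, 0, 0, 0, -0.049, 0.0854],
  [0, 0, 0, 0, 0, -0.045, 0.0854],
  [0, 0, 0, 0, 0, -0.0345, 0.0854],
])

```text
clock: 2.5
eef_pos: [495.3, -273.1, 2.4]
tool_rot: [3.14, 0.002, -0.571]
force: [0.1, 0.4, -0.9]
width: 85.3
gripper_force: 0.0
```

move_arm([
  [0, 0, 0, 0, 0, 0, 0.01],
  [0, 0, 0, 0, 0, 0, 0.01],
  [0, 0, 0, 0, 0, 0, 0.01],
  [0, 0, 0, 0, 0, 0, 0.01],
  [0, 0, 0, 0, 0, 0, 0.01],
])

```text
clock: 3.0
eef_pos: [499.0, -272.4, 7.3]
tool_rot: [-3.141, -0.004, -0.569]
force: [-0.3, 0.8, 6.9]
width: 23.2
gripper_force: 58.3
```

move_arm([
  [0, 0, 0, 0, 0, 0.03, 0.01],
  [0, 0, 0, 0, 0, 0.045, 0.01],
  [0, 0, 0, 0, 0, 0.048, 0.01],
  [0, 0, 0, 0, 0, 0.048, 0.01],
  [0, 0, 0, 0, 0.02, 0.043, 0.01],
])

```text
clock: 3.5
eef_pos: [497.2, -254.8, 222.8]
tool_rot: [3.14, -0.005, -0.573]
force: [1.2, -0.0, -2.2]
width: 23.2
gripper_force: 58.8
```

move_arm([
  [0, 0, 0, 0.003, 0.03, 0.035, 0.01],
  [0, 0, 0, 0.004, 0.043, 0.016, 0.01],
  [0, 0, 0, 0.004, 0.045, 0, 0.01],
  [0, 0, 0, 0.004, 0.045, 0, 0.01],
  [0, 0, 0, 0.004, 0.045, 0, 0.01],
])

```text
clock: 4.0
eef_pos: [516.1, -41.8, 271.3]
tool_rot: [-3.14, -0.002, -0.569]
force: [0.5, -1.0, -2.6]
width: 23.3
gripper_force: 58.8
```

move_arm([
  [0, 0, 0, 0.004, 0.045, 0, 0.01],
  [0, 0, 0, 0, 0.045, 0, 0.01],
  [0, 0, 0, 0, 0.03, 0, 0.01],
  [0, 0, 0, 0, 0.01, 0, 0.01],
  [0, 0, 0, 0, 0, 0, 0.01],
])

```text
clock: 4.5
eef_pos: [520.0, 88.0, 270.4]
tool_rot: [-3.141, -0.0, -0.565]
force: [0.0, -0.6, -0.6]
width: 23.0
gripper_force: 58.8
```

```bash
python3 - <<'E'
from h import *
s=telemetry.read_state(); print(s["clock"],s["eef_pos"],s["tool_rot"],s["qpos"],s["force"])
c=cal("wrist"); print(c["position"],c["attitude"])
im,d=eyes.get_image("wrist"); cv2.imwrite("pics/d.png",im); np.save("d2.npy",d)
for t in ["drive","crank","knob"]:
    for r in finder.pinpoint("wrist",t)[:2]: print(t,r["confidence"],w(c,r["location"]).round(1))
E
```

```text
4.5 [520.01643525  88.04508936 270.44564109] [-3.14053413e+00 -3.04027499e-04 -5.65297385e-01] [-0.44309331  0.42082219  0.31907961  1.81531022 -0.16132646  0.92978291
 -2.18941838] [ 0.03972644 -0.5622772  -0.58169691]
[586.85128822  46.21387459 414.18855675] [ 2.82967750e+00  3.50661147e-04 -2.13649581e+00]
drive 0.87 [571.4  55.3 200.2]
drive 0.7 [514.3  91.  262. ]
crank 0.61 [514.2  91.9 263. ]
```

View pics/d.png

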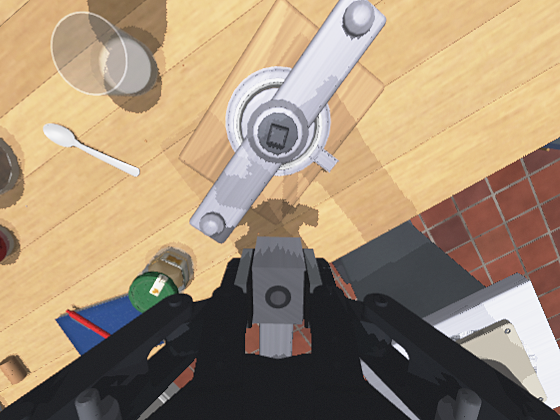

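The drive square is at (278,133), tilted slightly; the hub in the gripper is at (278,275), upright. Measuring the square's angle now.

```bash
python3 - <<'E'
from h import *
im=cv2.imread("pics/d.png"); d=np.load("d2.npy"); c=cal("wrist")
cv2.imwrite("pics/e.png",cv2.resize(im[95:170,240:316],None,fx=8,fy=8,interpolation=cv2.INTER_CUBIC))
P=[];Q=[]
for v in range(95,170):
    for u in range(240,316):
        if d[v,u]>0:
            p=px(c,u,v,d[v,u]); Q.append(p)
Q=np.array(Q)
print(np.histogram(Q[:,2],np.arange(170,236,4)))
for lo,hi in [(221,228),(205,221),(198,203)]:
    T=Q[(Q[:,2]>lo)&(Q[:,2]<hi)]
    if len(T)>5: print(lo,len(T),T.mean(0).round(1),cv2.minAreaRect(T[:,:2].astype(np.float32)),cv2.minEnclosingCircle(T[:,:2].astype(np.float32)))
E
```

```text
(array([   0,   20, 1171,   43,  430,  544,  792,  884,   34,    3,    6,
          5,   74,  280,    9,    0]), array([170, 174, 178, 182, 186, 190, 194, 198, 202, 206, 210, 214, 218,
       222, 226, 230, 234]))
221 333 [575.2  49.8 223.8] ((575.0259399414062, 50.00083923339844), (11.827309608459473, 11.786524772644043), 42.25974655151367) ((575.134765625, 50.01323699951172), 7.955704689025879)
205 45 [577.2  48.  217.6] ((575.0319213867188, 49.975685119628906), (11.897753715515137, 12.105260848999023), 41.443809509277344) ((575.1950073242188, 49.84545135498047), 8.098562240600586)
198 916 [575.8  49.6 200.8] ((575.0748901367188, 49.81766891479492), (28.127376556396484, 27.641925811767578), 12.357588768005371) ((575.0210571289062, 50.14598083496094), 14.398667335510254)
```

View pics/e.png

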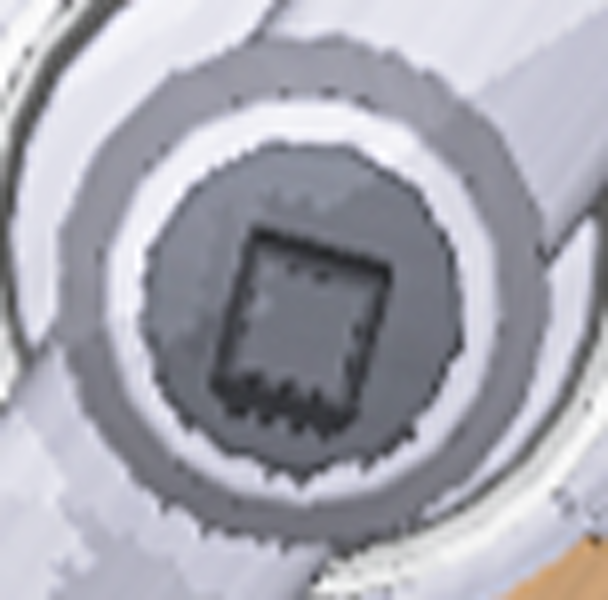

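The crop shows the square turned about 15° clockwise from the image axes, consistent with -48° (42° mod 90) from depth. Centre (575,50), top 224, collar 29 mm wide: all plausible. Next, the hub's offset in the grip.

```bash
python3 - <<'E'
from h import *
d=np.load("d2.npy"); c=cal("wrist"); s=telemetry.read_state(); t=s["eef_pos"]
P=np.array([px(c,u,v,d[v,u]) for v in range(225,330) for u in range(235,320) if d[v,u]>0])
y=s["tool_rot"][2]; e=np.array([np.cos(y),np.sin(y)]); n=np.array([-e[1],e[0]])
L=np.c_[(P[:,:2]-t[:2])@e,(P[:,:2]-t[:2])@n,P[:,2]]
print(np.histogram(L[:,2],np.arange(250,310,3)))
T=L[(abs(L[:,2]-np.median(L[:,2]))<20)&(abs(L[:,1])<10)]
h=np.histogram(T[:,2],np.arange(260,310,1)); z=h[1][h[0].argmax()]+.5; T=T[abs(T[:,2]-z)<1.5]
print(z,np.percentile(T[:,0],[0,1,5,50,95,99,100]),np.percentile(T[:,1],[0,50,100]), planez(c,278,297,z)[:2]-t[:2], t)
A=T[:,:2].astype(np.float32); print(cv2.minAreaRect(A))
E
```

```text
(array([   0,    0,    0,    0,   39,   88,  131,  307,  158,  197,  230,
        233,  230,  257,  250, 1529, 1716,  179,  181]), array([250, 253, 256, 259, 262, 265, 268, 271, 274, 277, 280, 283, 286,
       289, 292, 295, 298, 301, 304, 307]))
298.5 [-17.71791707 -16.89645954 -15.53961002  -0.81102601  11.99656599
  13.00869161  13.77032285] [-9.98628292  0.02400467  9.99629006] [-1.72008986  1.67896163] [520.4789868   84.02357921 270.19240495]
((-1.9733600616455078, 0.0054950714111328125), (31.48993682861328, 19.97916603088379), 0.009790625423192978)
```

The arm was still settling between the picture and the later pose reading, so I'm retaking it at rest.

```bash
cat > meas.py <<'E'
from h import *
s=telemetry.read_state(); t=s["eef_pos"]; c=cal("wrist"); im,d=eyes.get_image("wrist")
print(s["clock"],t,s["tool_rot"],s["qd"].round(3)[:3])
def cloud(u0,u1,v0,v1): return np.array([px(c,u,v,d[v,u]) for v in range(v0,v1) for u in range(u0,u1) if d[v,u]>0])
Q=cloud(240,316,90,175)
for lo,hi in [(221,228),(205,228),(198,203)]:
    T=Q[(Q[:,2]>lo)&(Q[:,2]<hi)]
    print("drive",lo,cv2.minAreaRect(T[:,:2].astype(np.float32)))
P=cloud(235,320,225,330)
y=s["tool_rot"][2]; e=np.array([np.cos(y),np.sin(y)]); n=np.array([-e[1],e[0]])
L=np.c_[(P[:,:2]-t[:2])@e,(P[:,:2]-t[:2])@n,P[:,2]-t[2]]
T=L[(abs(L[:,1])<9)&(L[:,2]>20)&(L[:,2]<35)]
h=np.histogram(T[:,2],np.arange(20,36,.5)); z=h[1][h[0].argmax()]+.25; T=T[abs(T[:,2]-z)<1]
print("hub z",z,cv2.minAreaRect(T[:,:2].astype(np.float32)))
E
python3 meas.py; python3 -c "
from h import *
s=telemetry.read_state();print(s['clock'],s['eef_pos'],s['force'])"
```

```text
4.7 [520.4789868   84.02357921 270.19240495] [ 3.14111733e+00 -1.00380310e-03 -5.72216878e-01] [ 0.004  0.003 -0.005]
drive 221 ((574.8970947265625, 54.445560455322266), (11.930242538452148, 11.940326690673828), 41.999298095703125)
drive 205 ((574.8707275390625, 54.42675018310547), (12.005369186401367, 12.042428970336914), 42.20433807373047)
drive 198 ((574.887939453125, 54.395782470703125), (27.767959594726562, 28.032032012939453), 10.573166847229004)
hub z 27.75 ((-2.0939722061157227, 0.0020132064819335938), (17.999425888061523, 31.875579833984375), 89.98782348632812)
4.75 [520.48269396  84.23264758 270.10974717] [-0.93011461  0.00883045 -2.81902364]
```

move_arm([
  [0, 0, -4, 0.014, -0.008, 0, 0.01],
  [0, 0, -4, 0.016, -0.009, 0, 0.01],
  [0, 0, -4, 0.014, -0.008, -0.012, 0.01],
  [0, 0, -3.4, 0.0118, -0.0064, -0.012, 0.01],
  [0, 0, 0, 0, 0, -0.006, 0.01],
])

```text
clock: 5.25
eef_pos: [577.0, 52.1, 238.9]
tool_rot: [3.14, -0.001, -0.842]
force: [-0.8, 1.0, -2.9]
width: 23.1
gripper_force: 58.8
```

move_arm([
  [0, 0, 0, 0, 0, 0, 0.01],
  [0, 0, 0, 0, 0, 0, 0.01],
  [0, 0, 0, 0, 0, 0, 0.01],
])

```text
clock: 5.55
eef_pos: [576.0, 55.2, 240.5]
tool_rot: [-3.141, -0.0, -0.837]
force: [0.5, -0.1, -1.8]
width: 22.9
gripper_force: 58.8
```

```bash
python3 - <<'E'
from h import *
s=telemetry.read_state(); print(s["clock"],s["eef_pos"],s["tool_rot"],s["qpos"],s["force"])
a,_=eyes.get_image("scene"); b,_=eyes.get_image("side")
cv2.imwrite("pics/f.png",np.hstack([cv2.resize(a[130:270,200:333],(400,420),interpolation=cv2.INTER_CUBIC),cv2.resize(b[180:310,230:354],(400,420),interpolation=cv2.INTER_CUBIC)]))
E
```

```text
5.55 [576.01001851  55.24611733 240.46745885] [-3.14073275e+00 -5.74240060e-05 -8.36799593e-01] [-0.38597308  0.53847227  0.37627364  1.71957603 -0.23828047  0.92799715
 -2.32210879] [ 0.50136367 -0.05461007 -1.76017702]
```

View pics/f.png

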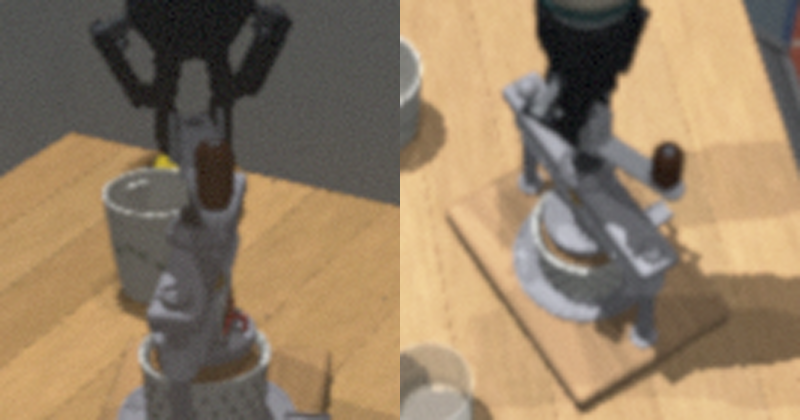

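Crank hub sits above the drive with the grip pointing toward the jar-side front (right panel (665,165)). Descending gently.

move_arm([
  [0, 0, 0, 0, 0, -0.003, 0.01],
  [0, 0, 0, 0, 0, -0.003, 0.01],
  [0, 0, 0, 0, 0, -0.002, 0.01],
  [0, 0, 0, 0, 0, 0, 0.01],
])

```text
clock: 6.05
eef_pos: [575.9, 55.0, 231.3]
tool_rot: [3.141, 0.001, -0.838]
force: [-0.5, 0.4, -2.2]
width: 22.9
gripper_force: 58.8
```

```bash
python3 - <<'E'
from h import *
s=telemetry.read_state(); print(s["clock"],s["eef_pos"],s["tool_rot"],s["force"],s["torque"])
E
```

```text
6.05 [575.85550208  54.95377642 231.33151943] [ 3.14081185e+00  5.04289417e-04 -8.37682650e-01] [-0.53055934  0.41562067 -2.18360427] [-0.01240651 -0.08035054 -0.00353489]
```

move_arm([
  [0, 0, 0, 0.0004, -0.0022, 0, 0.01],
  [0, 0, 0, 0, 0, 0, 0.01],
  [0, 0, 0, 0, 0, -0.001, 0.01],
  [0, 0, 0, 0, 0, -0.0015, 0.01],
  [0, 0, 0, 0, 0, -0.0015, 0.01],
])

```text
clock: 6.55
eef_pos: [576.6, 52.8, 227.7]
tool_rot: [3.142, 0.0, -0.838]
force: [-0.4, -0.5, -2.3]
width: 23.2
gripper_force: 58.8
```

move_arm([
  [0, 0, 0, 0, 0, -0.0015, 0.01],
  [0, 0, 0, 0, 0, -0.0015, 0.01],
])

```text
clock: 6.75
eef_pos: [576.4, 52.6, 224.6]
tool_rot: [3.141, 0.0, -0.838]
force: [0.0, 0.3, -1.7]
width: 23.0
gripper_force: 58.8
```

move_arm([
  [0, 0, 0, 0, 0, -0.0015, 0.01],
  [0, 0, 0, 0, 0, -0.0015, 0.01],
  [0, 0, 0, 0, 0, -0.0015, 0.01],
])

```text
clock: 7.05
eef_pos: [576.5, 52.6, 220.2]
tool_rot: [3.141, 0.0, -0.838]
force: [-0.2, -0.1, -1.4]
width: 23.1
gripper_force: 58.8
```

move_arm([
  [0, 0, 0, 0, 0, -0.002, 0.01],
  [0, 0, 0, 0, 0, -0.002, 0.01],
  [0, 0, 0, 0, 0, -0.002, 0.01],
])

```text
clock: 7.35
eef_pos: [576.5, 52.6, 214.1]
tool_rot: [3.141, 0.0, -0.838]
force: [-0.4, -0.1, -0.7]
width: 23.7
gripper_force: 58.8
```

move_arm([
  [0, 0, 0, 0, 0, -0.002, 0.01],
  [0, 0, 0, 0, 0, -0.002, 0.01],
  [0, 0, 0, 0, 0, -0.001, 0.01],
])

```text
clock: 7.65
eef_pos: [576.4, 52.6, 209.1]
tool_rot: [3.141, 0.0, -0.838]
force: [-1.7, -1.3, -0.5]
width: 22.8
gripper_force: 58.8
```

Slid on without force. The last few millimetres go slowly.

move_arm([
  [0, 0, 0, 0, 0, -0.001, 0.01],
  [0, 0, 0, 0, 0, -0.001, 0.01],
  [0, 0, 0, 0, 0, -0.001, 0.01],
])

```text
clock: 7.95
eef_pos: [576.5, 52.6, 207.2]
tool_rot: [-3.141, 0.0, -0.838]
force: [-6.0, -0.7, 12.8]
width: 23.5
gripper_force: 60.4
```

move_arm([
  [0, 0, 0, 0, 0, -0.0005, 0.01],
  [0, 0, 0, 0, 0, -0.0005, 0.01],
  [0, 0, 0, 0, 0, 0, 0.01],
])

```text
clock: 8.25
eef_pos: [576.5, 52.6, 207.2]
tool_rot: [-3.141, 0.0, -0.838]
force: [-5.4, -0.4, 12.8]
width: 22.8
gripper_force: 60.4
```

move_arm([
  [0, 0, 0, 0, 0, 0, 0.06],
  [0, 0, 0, 0, 0, 0, 0.06],
  [0, 0, 0, 0, 0, 0, 0.06],
  [0, 0, 0, 0, 0, 0.01, 0.06],
  [0, 0, 0, 0, 0, 0.03, 0.06],
])

```text
clock: 8.75
eef_pos: [574.8, 52.9, 243.7]
tool_rot: [3.137, 0.003, -0.838]
force: [0.7, -0.1, 0.1]
width: 60.0
gripper_force: 0.0
```

move_arm([
  [0, 0, 0, 0, 0, 0.03, 0.06],
  [0, 0, 0, -0.01, 0.01, 0.02, 0.06],
  [0, 0, 0, -0.02, 0.02, 0, 0.06],
  [0, 0, 0, -0.022, 0.0275, 0, 0.06],
  [0, 0, 0, 0, 0, 0, 0.06],
])

```text
clock: 9.25
eef_pos: [522.0, 115.0, 295.9]
tool_rot: [-3.141, 0.004, -0.831]
force: [0.2, -0.2, 0.4]
width: 60.4
gripper_force: 0.0
```

move_arm([
  [0, 0, 0, 0, 0, 0, 0.06],
  [0, 0, 0, 0, 0, 0, 0.06],
])

```text
clock: 9.45
eef_pos: [525.3, 109.4, 295.8]
tool_rot: [-3.141, -0.001, -0.839]
force: [0.2, -0.4, 0.5]
width: 60.2
gripper_force: 0.0
```

```bash
python3 - <<'E'
from h import *
s=telemetry.read_state(); t=s["eef_pos"]; c=cal("wrist"); im,d=eyes.get_image("wrist")
print(s["clock"],t,s["tool_rot"],s["force"],s["width"])
cv2.imwrite("pics/g.png",im)
for k in ["knob","crank"]:
    for r in finder.pinpoint("wrist",k)[:1]: print(k,r["confidence"],w(c,r["location"]).round(1))
P=np.array([px(c,u,v,d[v,u]) for v in range(60,420) for u in range(200,360) if 0<d[v,u]<300])
for lo,hi in [(231,238),(248,255)]:
    T=P[(P[:,2]>lo)&(P[:,2]<hi)&(np.hypot(P[:,0]-(574.9 if lo<240 else 524.7),P[:,1]-(54.4 if lo<240 else 110.1))<25)]
    if len(T)>9: print(len(T),np.median(T[:,2]),cv2.minAreaRect(T[:,:2].astype(np.float32)))
E
```

```text
9.45 [525.29515543 109.39164833 295.75292107] [-3.14107168e+00 -1.19155397e-03 -8.38764253e-01] [ 0.18000604 -0.43984952  0.51824535] 60.182231491460115
knob 0.84 [526.5 111.1 225.1]
crank 0.71 [573.8  54.9 200. ]
1666 235.82278646957135 ((574.036865234375, 56.178165435791016), (23.961334228515625, 29.794679641723633), 41.42535400390625)
281 248.62406627361176 ((524.8568115234375, 112.30213165283203), (16.926227569580078, 17.600677490234375), 13.896783828735352)
```

View pics/g.png

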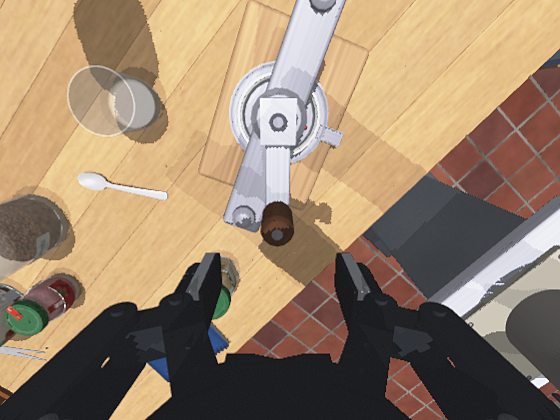

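The crank is home: hub top 235 (expected 234), underside about 200, hub at (279,121), grip at (278,230). Now taking the grip.

move_arm([
  [0, 0, 0, -0.0003, 0.0012, -0.03, 0.06],
  [0, 0, 0, 0, 0, -0.03, 0.06],
  [0, 0, 0, 0, 0, -0.02, 0.045],
  [0, 0, 0, 0, 0, 0, 0.035],
  [0, 0, 0, 0, 0, 0, 0.03],
])

```text
clock: 10.1
eef_pos: [524.8, 110.8, 215.6]
tool_rot: [3.141, -0.0, -0.839]
force: [0.1, 0.3, 0.1]
width: 30.2
gripper_force: 0.0
```

move_arm([
  [0, 0, 0, 0, 0, 0, 0.02],
  [0, 0, 0, 0, 0, 0, 0.015],
  [0, 0, 0, 0, 0, 0, 0.015],
])

```text
clock: 10.4
eef_pos: [525.2, 111.1, 216.3]
tool_rot: [-3.14, -0.002, -0.838]
force: [0.8, -1.2, 0.9]
width: 22.5
gripper_force: 58.8
```

```bash
python3 - <<'E'
from h import *
s=telemetry.read_state(); print(s["clock"],s["eef_pos"],s["tool_rot"],s["force"],s["qpos"])
C=np.array([574.8,55.0]); v=s["eef_pos"][:2]-C; r=np.hypot(*v); a0=np.arctan2(v[1],v[0]); print(r,np.degrees(a0))
p=v*75/r  # keep radius 75
A=[a0-np.radians(15)*k for k in range(25)]
q=np.array([75*np.array([np.cos(a),np.sin(a)]) for a in A]); print((np.diff(q,axis=0)).round(1).tolist(), (q[0]-v).round(2))
E
```

```text
10.4 [525.20856339 111.0689416  216.28451164] [-3.13975310e+00 -1.65987489e-03 -8.38042429e-01] [ 0.84457032 -1.23653821  0.86620736] [-0.50737598  0.50704454  0.36511031  1.86067842 -0.24007745  0.81434854
 -2.42769009]
74.85343543722341 131.49187513887537
[[16.2, 10.9], [18.5, 6.4], [19.5, 1.4], [19.2, -3.7], [17.6, -8.6], [14.8, -12.8], [10.9, -16.2], [6.4, -18.5], [1.4, -19.5], [-3.7, -19.2], [-8.6, -17.6], [-12.8, -14.8], [-16.2, -10.9], [-18.5, -6.4], [-19.5, -1.4], [-19.2, 3.7], [-17.6, 8.6], [-14.8, 12.8], [-10.9, 16.2], [-6.4, 18.5], [-1.4, 19.5], [3.7, 19.2], [8.6, 17.6], [12.8, 14.8]] [-0.1   0.11]
```

move_arm([
  [0, 0, 0, 0.0052, 0.0039, 0, 0.015],
  [0, 0, 0, 0.011, 0.007, 0, 0.015],
  [0, 0, 0, 0.0185, 0.0064, 0, 0.015],
])

```text
clock: 10.7
eef_pos: [557.1, 127.3, 215.8]
tool_rot: [3.137, 0.001, -0.838]
force: [-2.5, -7.2, 6.8]
width: 22.7
gripper_force: 59.7
```

```bash
python3 -c "
from h import *
s=telemetry.read_state();v=s['eef_pos'][:2]-[574.8,55];print(s['clock'],s['eef_pos'],s['force'],s['torque'],s['width'],np.hypot(*v),np.degrees(np.arctan2(v[1],v[0])))"
```

```text
10.7 [557.11983134 127.27446455 215.79736277] [-2.50819926 -7.21289803  6.77570964] [-1.96447587  1.04109899  0.0066733 ] 22.668837352134126 74.40555482947947 103.74605044216169
```

move_arm([
  [0, 0, 0, 0.0195, 0.0014, 0, 0.015],
  [0, 0, 0, 0.0192, -0.0037, 0, 0.015],
  [0, 0, 0, 0.0176, -0.0086, 0, 0.015],
  [0, 0, 0, 0.0148, -0.0128, 0, 0.015],
  [0, 0, 0, 0.0109, -0.0162, 0, 0.015],
])

```text
clock: 11.2
eef_pos: [640.4, 91.2, 217.1]
tool_rot: [-3.141, 0.004, -0.835]
force: [-6.2, 3.0, 14.2]
width: 22.9
gripper_force: 63.6
```

```bash
cat > st.py <<'E'
from h import *
s=telemetry.read_state();v=s['eef_pos'][:2]-[574.8,55];print(s['clock'],s['eef_pos'],s['force'],s['torque'],s['width'],np.hypot(*v),np.degrees(np.arctan2(v[1],v[0])),s['qpos'].round(2))
E
python3 st.py
```

```text
11.2 [640.43525317  91.17124085 217.14879021] [-6.20707869  2.99847574 14.18046001] [ 0.13377901  2.36567866 -0.0482189 ] 22.945105038530116 74.94227861195112 28.85892679255627 [-0.39  0.66  0.35  1.55 -0.26  0.98 -2.36]
```

move_arm([
  [0, 0, 0, 0.0064, -0.0185, 0.0004, 0.015],
  [0, 0, 0, 0.0014, -0.0195, 0.0003, 0.015],
  [0, 0, 0, -0.0037, -0.0192, 0, 0.015],
  [0, 0, 0, -0.0086, -0.0176, 0, 0.015],
  [0, 0, 0, -0.0128, -0.0148, 0, 0.015],
])

```text
clock: 11.7
eef_pos: [629.1, -0.2, 218.8]
tool_rot: [-3.132, -0.007, -0.837]
force: [5.6, 1.1, 6.4]
width: 22.6
gripper_force: 60.7
```

```bash
python3 st.py
```

```text
11.7 [ 6.29097587e+02 -2.45705972e-01  2.18832910e+02] [5.58964884 1.06162301 6.44078441] [ 0.63050863 -0.9637118  -0.02151339] 22.61068182206396 77.46170671879499 -45.495893853152985 [-0.25  0.63  0.35  1.61 -0.25  0.93 -2.23]
```

move_arm([
  [0, 0, 0, -0.0162, -0.0109, 0, 0.015],
  [0, 0, 0, -0.0185, -0.0064, 0, 0.015],
  [0, 0, 0, -0.0195, -0.0014, 0, 0.015],
  [0, 0, 0, -0.0192, 0.0037, 0, 0.015],
  [0, 0, 0, -0.0176, 0.0086, 0, 0.015],
])

```text
clock: 12.2
eef_pos: [536.1, -10.9, 218.9]
tool_rot: [-3.137, -0.009, -0.842]
force: [2.1, -4.9, 10.4]
width: 22.8
gripper_force: 60.6
```

move_arm([
  [0, 0, 0, -0.0148, 0.0128, 0, 0.015],
  [0, 0, 0, -0.0109, 0.0162, 0, 0.015],
  [0, 0, 0, -0.0064, 0.0185, 0, 0.015],
  [0, 0, 0, -0.0014, 0.0195, 0, 0.015],
  [0, 0, 0, 0.0037, 0.0192, 0, 0.015],
])

```text
clock: 12.7
eef_pos: [504.5, 78.3, 217.8]
tool_rot: [-3.139, -0.004, -0.839]
force: [4.8, -5.8, 5.1]
width: 22.4
gripper_force: 60.2
```

```bash
python3 st.py; python3 - <<'E'
from h import *
im,d=eyes.get_image("scene"); cv2.imwrite("pics/h0.png",im); 
r=finder.cut_out("scene","plate"); print([ (x["confidence"],np.argwhere(x["mask"]).min(0),np.argwhere(x["mask"]).max(0)) for x in r[:2]])
r=finder.pinpoint("scene","plate"); print(r[:1])
c=cal("scene"); r=finder.pinpoint("scene","crank"); print([w(c,x["location"]).round(1) for x in r[:2]])
E
```

```text
12.7 [504.48696054  78.28034965 217.80832762] [ 4.77216561 -5.81871102  5.1421507 ] [-1.31817418 -1.10785644  0.00466769] 22.434411711795242 74.0668495211151 161.68051138239196 [-0.46  0.47  0.36  1.93 -0.23  0.78 -2.38]
[(0.75, array([233, 250]), array([253, 284]))]Traceback (most recent call last):
  File "<stdin>", line 4, in <module>
ValueError: it knows: crank, drive, glass, honey_jar, knob, press, white_mug
```

move_arm([
  [0, 0, 0, 0.0086, 0.0176, 0, 0.015],
  [0, 0, 0, 0.0128, 0.0148, 0, 0.015],
  [0, 0, 0, 0.0162, 0.0109, 0, 0.015],
  [0, 0, 0, 0.0185, 0.0064, 0, 0.015],
  [0, 0, 0, 0.0195, 0.0014, 0, 0.015],
])

```text
clock: 13.3
eef_pos: [578.1, 128.5, 216.9]
tool_rot: [3.138, -0.001, -0.837]
force: [-5.3, -6.8, 9.2]
width: 22.8
gripper_force: 61.8
```

move_arm([
  [0, 0, 0, 0.0192, -0.0037, 0, 0.015],
  [0, 0, 0, 0.0176, -0.0086, 0, 0.015],
  [0, 0, 0, 0.0148, -0.0128, 0, 0.015],
  [0, 0, 0, 0.0109, -0.0162, 0, 0.015],
  [0, 0, 0, 0.0064, -0.0185, 0, 0.015],
])

```text
clock: 13.8
eef_pos: [648.1, 73.7, 217.6]
tool_rot: [-3.138, 0.003, -0.835]
force: [-2.8, 4.9, 9.9]
width: 22.9
gripper_force: 62.1
```

```bash
python3 st.py; python3 - <<'E'
from h import *
b,_=eyes.get_image("scene"); im,_=eyes.get_image("wrist"); 
a=cv2.imread("pics/a.png")
f=lambda x:cv2.resize(x[205:285,230:320],(400,356),interpolation=cv2.INTER_CUBIC)
cv2.imwrite("pics/h.png",np.vstack([np.hstack([f(a),f(b)])]))
cv2.imwrite("pics/hw.png",im)
E
```

```text
13.8 [648.11835641  73.66376136 217.62660431] [-2.75570503  4.89657854  9.94604068] [0.88576353 1.26134313 0.02110729] 22.88858580845741 75.65657522965137 14.281761395609584 [-0.35  0.67  0.34  1.53 -0.26  0.99 -2.34]
```

View pics/h.png

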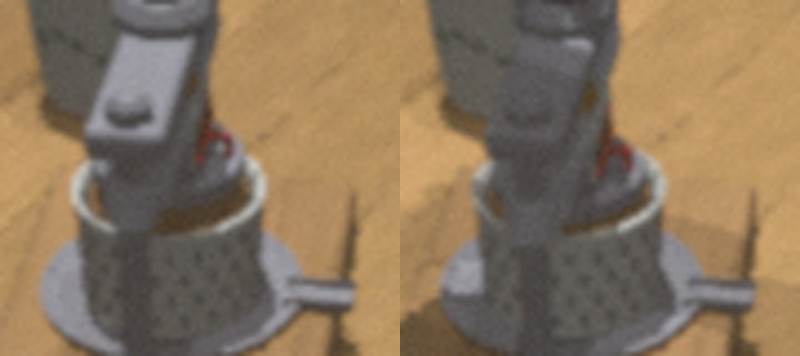

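Left is the start, right is now: the plate has come down toward the lid, but the scale is nearly edge-on here (red at (215,145) and (615,150)), so it needs a look from the front with the wrist camera. First, where the scale faces.

```bash
python3 - <<'E'
from h import *
# pic d camera pose (logged)
c=dict(cal("wrist")); c["position"]=np.array([586.85,46.2,414.19]); c["attitude"]=np.array([2.82968,.00035,-2.1365])
a=planez(c,358,18,193); b=planez(c,213,224,193); print(a,b,np.linalg.norm(a-b),np.degrees(np.arctan2(*(a-b)[1::-1])))
# red points in pic c
c["position"]=np.array([567.7,-311.9,375.3]); c["attitude"]=np.array([2.8299,-.00056,-2.158])
im=cv2.imread("pics/c.png"); d=np.load("d.npy")
h=cv2.cvtColor(im,cv2.COLOR_BGR2HSV); m=((h[...,0]<8)|(h[...,0]>172))&(h[...,1]>170)&(h[...,2]>90)
vv,uu=np.where(m[280:345,:70]); P=np.array([px(c,u,v+280,d[v+280,u]) for v,u in zip(vv,uu) if d[v+280,u]>0]); print(len(P),P.min(0),P.max(0),P.mean(0))
vv,uu=np.where(m[200:260,:]);
im=cv2.imread("pics/hw.png"); cv2.imwrite("pics/i.png",im)
E
```

```text
[607.86095574 -29.43961504 193.        ] [541.75864817 136.85438004 193.        ] 178.9502944049222 -68.3220468855597
83 [545.65172182  24.97080597 110.11877184] [565.53734378  48.15576712 121.48248954] [553.6464641   39.89776145 118.12161642]
```

move_arm([
  [0, 0, 0, 0.0014, -0.0195, 0, 0.015],
  [0, 0, 0, -0.0037, -0.0192, 0, 0.015],
  [0, 0, 0, -0.0086, -0.0176, 0, 0.015],
])

```text
clock: 14.2
eef_pos: [641.5, 16.3, 218.7]
tool_rot: [-3.131, -0.005, -0.836]
force: [4.9, 3.5, 5.5]
width: 23.0
gripper_force: 60.8
```

move_arm([
  [0, 0, 0, -0.0128, -0.0148, 0, 0.015],
  [0, 0, 0, -0.0162, -0.0109, 0, 0.015],
])

```text
clock: 14.4
eef_pos: [613.0, -12.5, 219.0]
tool_rot: [-3.132, -0.009, -0.838]
force: [6.5, -0.8, 6.7]
width: 22.9
gripper_force: 60.5
```

move_arm([
  [0, 0, 0, -0.0185, -0.0064, 0, 0.015],
  [0, 0, 0, -0.0195, -0.0014, 0, 0.015],
])

```text
clock: 14.6
eef_pos: [574.3, -22.3, 219.1]
tool_rot: [-3.134, -0.01, -0.84]
force: [5.0, -2.9, 8.4]
width: 23.0
gripper_force: 60.4
```

move_arm([
  [0, 0, 0, -0.0192, 0.0037, 0, 0.015],
  [0, 0, 0, 0, 0, 0, 0.015],
])

```text
clock: 14.8
eef_pos: [551.1, -18.0, 218.7]
tool_rot: [-3.139, -0.005, -0.84]
force: [-1.0, -6.8, 10.6]
width: 22.5
gripper_force: 60.7
```

```bash
python3 st.py
```

```text
14.8 [551.07467338 -18.0323763  218.72208688] [-0.99989264 -6.77081983 10.55751772] [-0.78452025  0.0056527   0.02261827] 22.497180177100386 76.78944661141537 -107.9969266970395 [-0.25  0.52  0.35  1.82 -0.23  0.83 -2.2 ]
```

```bash
python3 - <<'E'
from h import *
s=telemetry.read_state()
R0=R.from_euler('xyz',s["tool_rot"]).as_matrix()
f=np.array([np.cos(np.radians(60)),np.sin(np.radians(60)),0]); u=np.array([0,0,1.]); p=np.radians(50)
x=np.cos(p)*f+np.sin(p)*u; z=np.sin(p)*f-np.cos(p)*u; y=np.cross(z,x)
R1=np.c_[x,y,z]
rv=R.from_matrix(R1@R0.T).as_rotvec(degrees=True); print(rv,np.linalg.norm(rv),(rv/14).round(2))
E
```

```text
[  5.77462279 -57.13640421 100.31156433] 115.58687163369122 [ 0.41 -4.08  7.17]
```

move_arm([
  [0, 0, 0, 0, 0, 0, 0.045],
  [0, 0, 0, 0, 0, 0, 0.045],
  [0, 0, 0, 0, 0, 0.015, 0.045],
  [0, 0, 0, 0, 0, 0.03, 0.045],
  [0, 0, 0, 0, 0, 0.03, 0.045],
])

```text
clock: 15.3
eef_pos: [549.9, -14.7, 290.9]
tool_rot: [3.14, 0.002, -0.837]
force: [1.2, 0.3, -1.0]
width: 45.0
gripper_force: 0.0
```

move_arm([
  [0.41, -4.08, 7.17, -0.012, -0.01, 0.005, 0.045],
  [0.41, -4.08, 7.17, -0.016, -0.016, 0, 0.045],
  [0.41, -4.08, 7.17, -0.016, -0.016, 0, 0.045],
  [0.41, -4.08, 7.17, -0.012, -0.016, 0, 0.045],
  [0.41, -4.08, 7.17, -0.006, -0.012, -0.01, 0.045],
])

```text
clock: 15.8
eef_pos: [491.6, -78.9, 289.2]
tool_rot: [-2.938, -0.253, -0.285]
force: [0.7, 0.3, -0.8]
width: 45.3
gripper_force: 0.0
```

move_arm([
  [0.41, -4.08, 7.17, 0, 0, -0.02, 0.045],
  [0.41, -4.08, 7.17, 0, 0, -0.02, 0.045],
  [0.41, -4.08, 7.17, 0, 0, -0.02, 0.045],
  [0.41, -4.08, 7.17, 0, 0, -0.02, 0.045],
  [0.41, -4.08, 7.17, 0, 0, -0.02, 0.045],
])

```text
clock: 16.3
eef_pos: [494.0, -73.8, 221.8]
tool_rot: [-2.88, -0.465, 0.107]
force: [0.3, 0.1, -0.8]
width: 44.8
gripper_force: 0.0
```

```bash
python3 st.py
```

```text
16.3 [494.04963863 -73.84966837 221.81860714] [ 0.25987268  0.08535573 -0.84611026] [-0.29155439  0.44980585 -0.01512004] 44.78975456939848 152.06201991209122 -122.0754597250179 [ 0.64  0.39 -0.31  2.24 -0.97  0.4  -0.16]
```

```bash
python3 - <<'E'
from h import *
s=telemetry.read_state(); c=cal("wrist"); print(c["fx"],c["position"],att(c)[:,2])
p=att(c).T@(np.array([550,40,118])-c["position"]); print(p, c["fx"]*p[0]/p[2]+c["cx"],c["fy"]*p[1]/p[2]+c["cy"])
im,d=eyes.get_image("wrist"); cv2.imwrite("pics/j.png",im); np.save("dj.npy",d)
E
```

```text
293.676321402039 [ 506.95435603 -109.13551454  381.34139536] [ 0.11078625  0.2586391  -0.95960003]
[-71.35807524 -26.6319376  296.04355198] 206.96068638644783 179.50988162304358
```

View pics/j.png

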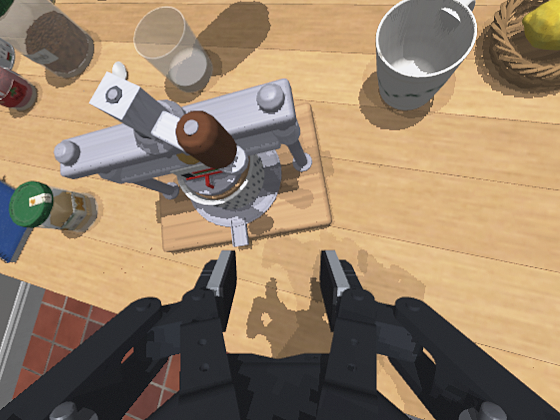

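The scale lies at about (205,178), half hidden by the grip at (205,140). Moving lower and closer, to the left of the grip.

move_arm([
  [0, 0, 0, -0.005, 0.005, -0.02, 0.045],
  [0, 0, 0, -0.005, 0.005, -0.03, 0.045],
  [0, 0, 0, -0.005, 0.005, -0.03, 0.045],
  [0, 0, 0, -0.005, 0.005, -0.02, 0.045],
  [0, 0, 0, 0, 0, 0, 0.045],
])

```text
clock: 16.85
eef_pos: [484.1, -72.3, 149.6]
tool_rot: [-2.859, -0.42, 0.114]
force: [0.1, -0.3, 0.3]
width: 45.1
gripper_force: 0.0
```

```bash
cat > look.py <<'E'
from h import *
import sys
s=telemetry.read_state(); c=cal("wrist"); print(s["clock"],s["eef_pos"],s["tool_rot"],c["position"],att(c)[:,2],s["qpos"].round(2))
p=att(c).T@(np.array([550,40,118])-c["position"]); u,v=int(c["fx"]*p[0]/p[2]+c["cx"]),int(c["fy"]*p[1]/p[2]+c["cy"]); print(p,u,v)
im,d=eyes.get_image("wrist"); n=sys.argv[1]; cv2.imwrite(f"pics/{n}.png",im); np.save(n+".npy",d)
import pickle; pickle.dump(c,open(n+".pkl","wb"))
h=cv2.cvtColor(im,cv2.COLOR_BGR2HSV).astype(int)
H,S,V=h[...,0],h[...,1],h[...,2]
red=((H<8)|(H>172))&(S>140)&(V>60); gr=(H>40)&(H<85)&(S>90)&(V>40); wh=(S<40)&(V>190)
for nm,m in [("red",red),("green",gr)]:
    P=[(px(c,b,a,d[a,b]),b,a) for a,b in np.argwhere(m) if d[a,b]>0]
    P=[q for q in P if np.hypot(*(q[0][:2]-[555,42]))<40 and 80<q[0][2]<180]
    if P: X=np.array([q[0] for q in P]); print(nm,len(P),X.min(0).round(1),X.max(0).round(1),X.mean(0).round(1),np.mean([q[1:] for q in P],0))
E
python3 look.py k
```

```text
16.85 [484.06254593 -72.31204841 149.59277655] [-2.85924947 -0.42011238  0.1140148 ] [ 504.95796214 -109.52790558  307.82533429] [ 0.06130949  0.27355282 -0.95990104] [ 0.73  0.56 -0.45  2.28 -1.1   0.23  0.03]
[-82.54322816 -50.85677255 225.87882024] 170 139
red 340 [545.   24.9  97.4] [567.4  74.4 120.6] [555.8  44.9 111.2] [172.27352941 134.76176471]
green 76 [554.4  26.3 110.3] [566.4  58.9 116.4] [560.5  41.9 113.8] [175.01315789 128.42105263]
```

```bash
cat > cm.py <<'E'
from h import *
import sys,pickle
n=sys.argv[1]; u0,u1,v0,v1=map(int,sys.argv[2:6])
im=cv2.imread(f"pics/{n}.png"); h=cv2.cvtColor(im,cv2.COLOR_BGR2HSV).astype(int)
def ch(H,S,V):
    if V<50: return '#'
    if S<45: return 'W' if V>185 else ('w' if V>130 else '.')
    if H<8 or H>172: return 'R' if S>120 else 'r'
    if 38<H<88: return 'G' if S>80 else 'g'
    if 8<=H<25: return 'o'
    return ','
for v in range(v0,v1): print(v,''.join(ch(*h[v,u]) for u in range(u0,u1)))
c=pickle.load(open(n+".pkl","rb")); 
K=np.array([[c["fx"],0,c["cx"]],[0,c["fy"],c["cy"]],[0,0,1]]); A=att(c)
for q in [(550,38,100),(550,38,110),(550,38,120),(550,38,130)]:
    p=A.T@(np.array(q)-c["position"]); print(q,cv2.projectPoints(p.reshape(1,3),np.zeros(3),np.zeros(3),K,np.array(c["distortion"]))[0].ravel().round(1))
E
python3 cm.py k 135 215 112 165
```

```text
112 ooooooooooooooooooooooooo.w.............................................##......
113 oooooooooooooooooooooooo.........................................#......#.......
114 oooooooooooooooooooooo........................................####.....#........
115 ..oooooooooooooooooo.............w.............................###..###.........
116 ....oooooooooooooo...........wwww................................####...........
117 ......oooooooooo..........wwww..................................................
118 ......................wwww......................................................
119 ..................wwwww.........................................................
120 ...............wwww.................................rrr.........................
121 ...........wwwww.................................rrRRRRrr.......................
122 .........www.................................rrRRRRRRRRRR.......................
123 ....wwwww................................rrRRRRRRRRRRRRooG......................
124 .wwww.................................rrRRRRRRRRRRRo,GGGGGGg................
[... 2820 characters left out ...]
......wwww.www.........WWWWWWWWWWWWWw.wwww...............oooooooooooo.wwww
159 .............wwwwwwww.....ooowwWWWWWWWWWWWWww................ooooooooooooowwwwww
160 ..............WWWWwWWWw.....ooow..wwwwwwwwww...............oooooooooooooowwwwww.
161 ..............WWWWWwWWWw.....ooooo..,...................ooooooooooooooo.wwwwww..
162 ...............WWWWWWWWw......ooooooo..............ooooooooooooooooooowwwwwww...
163 ................WWWWWWWWWWw......ooooooooooooooooooooooooooooooooooo.wwwwww.....
164 .................WWWWWWWWWWWw.....oooooooooooooooooooooooooooooooo.wwwwwww......
(550, 38, 100) [185.7 147.4]
(550, 38, 110) [178.7 143.5]
(550, 38, 120) [171.1 139.3]
(550, 38, 130) [162.8 134.7]
```

```bash
cat > pt.py <<'E'
from h import *
import sys,pickle
n=sys.argv[1]; c=pickle.load(open(n+".pkl","rb")); d=np.load(n+".npy"); im=cv2.imread(f"pics/{n}.png")
h=cv2.cvtColor(im,cv2.COLOR_BGR2HSV).astype(int); H,S,V=h[...,0],h[...,1],h[...,2]
red=((H<8)|(H>172))&(S>140)&(V>60); gr=(H>40)&(H<85)&(S>90)&(V>40)
f=np.array([.929,.370]); g=np.array([-.370,.929])
def loc(m):
    o=[]
    for a,b in np.argwhere(m):
        if d[a,b]>0:
            p=px(c,b,a,d[a,b]); q=p[:2]-[574.9,54.4]
            if np.hypot(*q)<60 and 80<p[2]<180: o.append([q@f,q@g,p[2],b,a])
    return np.array(o)
G=loc(gr); print("green",np.median(G,0).round(1),np.percentile(G,[5,95],0).round(1).tolist())
_,lab=cv2.connectedComponents(red.astype(np.uint8))
for l in np.unique(lab[red]):
    A=loc(lab==l)
    if len(A)>15: print("red",len(A),np.median(A,0).round(1),np.percentile(A,[5,95],0).round(1).tolist())
E
python3 pt.py k
```

```text
green [-18.   -6.1 114.  175.  128. ] [[-18.5, -20.4, 111.5, 158.8, 124.0], [-17.4, 8.4, 115.5, 191.0, 133.0]]
red 101 [-18.   -6.  118.1 171.  127. ] [[-18.4, -20.6, 116.2, 154.0, 122.0], [-17.5, 9.2, 120.1, 188.0, 131.0]]
red 239 [-20.1  -0.5 109.3 173.  138. ] [[-31.5, -19.7, 99.5, 150.9, 128.9], [-18.4, 20.4, 110.5, 194.0, 150.0]]
```

```bash
python3 - <<'E'
from h import *
import pickle
c=dict(cal("wrist")); c["position"]=np.array([567.727,-311.915,375.273]); c["attitude"]=np.array([2.82991,-.000557,-2.158234])
pickle.dump(c,open("c.pkl","wb")); np.save("c.npy",np.load("d.npy"))
E
echo "start (yoke 10 mm higher):"; python3 pt.py c; python3 - <<'E'
import runpy,sys
for n in "ck":
    sys.argv=["",n]; import io,contextlib
    with contextlib.redirect_stdout(io.StringIO()): g=runpy.run_path("pt.py")
    import numpy as np
    A=g["loc"](g["red"]); A=A[(A[:,2]<np.median(g["G"][:,2])-1.5)&(A[:,0]>-22.5)]
    print(n,np.median(g["G"][:,2]),len(A),np.percentile(A,[5,25,50,75,95],0).round(1)[:,:3].tolist())
E
```

```text
start (yoke 10 mm higher):
green [-18.3 -20.3 123.3   0.  308.5] [[-18.3, -21.3, 123.0, 0.0, 308.0], [-18.3, -19.4, 123.6, 0.0, 309.0]]
red 111 [-24.5  -2.2 118.7   5.  320. ] [[-32.0, -22.2, 110.7, 0.0, 305.5], [-18.8, 1.3, 120.3, 16.0, 325.0]]
c 123.29602747212071 47 [[-22.2, -23.6, 118.2], [-20.5, -18.5, 118.6], [-20.2, -12.2, 119.1], [-19.3, -5.1, 119.6], [-18.7, -1.1, 120.3]]
k 114.04758283549786 154 [[-21.0, -21.1, 104.1], [-20.1, -11.2, 108.8], [-19.6, -0.4, 109.4], [-19.1, 12.3, 109.9], [-17.1, 21.8, 110.5]]
```

The scale reads well in depth: green centre z=114, red band 118, pointer 4.6 mm below green (4.9 at the start). So the plate is about at the lid after 1.67 turns, and one more full turn cannot overshoot 6.5 mm. Going back to the grip.

```bash
python3 - <<'E'
from h import *
s=telemetry.read_state(); M=R.from_euler('xyz',s["tool_rot"]).as_matrix(); z=M[:,2]
ax=np.cross(z,[0,0,-1]); an=np.degrees(np.arcsin(np.linalg.norm(ax))); rv=ax/np.linalg.norm(ax)*an
N=R.from_rotvec(rv,degrees=True).as_matrix()@M
print(s["eef_pos"],rv,an,R.from_matrix(N).as_euler('xyz',degrees=True))
E
```

```text
[484.10693326 -71.92260452 150.35014722] [-19.21050418  21.41337591   0.        ] 28.767623097700987 [180.           0.          10.06994277]
```

move_arm([
  [-4.8, 5.35, 0, 0, 0, 0.03, 0.045],
  [-4.8, 5.35, 0, 0, 0, 0.035, 0.045],
  [-4.8, 5.35, 0, 0, 0, 0.035, 0.045],
  [-4.8, 5.35, 0, 0, 0, 0.035, 0.045],
  [0, 0, 0, 0.01, 0.008, 0.005, 0.045],
])

```text
clock: 17.4
eef_pos: [503.1, -52.9, 233.4]
tool_rot: [-3.019, -0.177, 0.191]
force: [-0.2, 0.5, -0.1]
width: 45.0
gripper_force: 0.0
```

move_arm([
  [0, 0, 0, 0.02, 0.016, 0, 0.045],
  [0, 0, 0, 0.02, 0.016, 0, 0.045],
  [0, 0, 0, 0.012, 0.01, 0, 0.045],
  [0, 0, 0, 0, 0, 0, 0.045],
  [0, 0, 0, 0, 0, 0, 0.045],
])

```text
clock: 17.9
eef_pos: [550.7, -14.4, 228.6]
tool_rot: [-3.013, -0.169, 0.184]
force: [-0.4, -0.9, 0.2]
width: 44.9
gripper_force: 0.0
```

```bash
python3 - <<'E'
from h import *
s=telemetry.read_state(); t=s["eef_pos"]; c=cal("wrist"); im,d=eyes.get_image("wrist")
print(s["clock"],t,np.degrees(s["tool_rot"]),s["qpos"].round(2),s["width"])
print([(r["confidence"],w(c,r["location"]).round(1)) for r in finder.pinpoint("wrist","knob")[:2]])
P=np.array([px(c,u,v,d[v,u]) for v in range(0,420) for u in range(100,460) if 0<d[v,u]<300])
T=P[(P[:,2]>245)&(P[:,2]<255)&(np.hypot(P[:,0]-551,P[:,1]+18)<22)]
if len(T)>9: print(len(T),np.median(T[:,2]),cv2.minEnclosingCircle(T[:,:2].astype(np.float32)),T.mean(0))
E
```

```text
17.9 [550.71325338 -14.43583357 228.58990466] [-172.65913989   -9.70590989   10.51478957] [-0.1   0.45  0.26  1.93 -0.45  0.7  -0.92] 44.86538539233627
[(0.61, array([554.9, -19.8, 225.3]))]
1906 250.12410993370463 ((553.0782470703125, -23.029285430908203), 17.247241973876953) [556.12163693 -19.15529323 249.728188  ]
```

The lift came out short (z 228, still tilted 12°), and the fingers came in around the grip, though without contact force. I'm lifting straight up, levelling and checking again.

move_arm([
  [0, 0, 0, 0, 0, 0.02, 0.06],
  [0, 0, 0, 0, 0, 0.025, 0.06],
  [-3, 3.4, 0, 0, 0, 0.015, 0.06],
  [-3, 3.4, 0, 0, 0, 0, 0.06],
  [-2.1, 2.3, 0, 0, 0, 0, 0.06],
])

```text
clock: 18.5
eef_pos: [551.6, -14.9, 289.5]
tool_rot: [-3.124, 0.013, 0.191]
force: [0.8, 0.8, -0.0]
width: 60.1
gripper_force: 0.0
```

move_arm([
  [0, 0, 0, 0, 0, 0, 0.05],
  [0, 0, 0, 0, 0, 0, 0.05],
  [0, 0, 0, 0, 0, 0, 0.05],
])

```text
clock: 18.8
eef_pos: [550.6, -15.4, 288.4]
tool_rot: [-3.122, 0.013, 0.19]
force: [0.7, 1.2, -0.0]
width: 50.1
gripper_force: 0.0
```

```bash
cat > kn.py <<'E'
from h import *
s=telemetry.read_state(); t=s["eef_pos"]; c=cal("wrist"); im,d=eyes.get_image("wrist")
print(s["clock"],t,np.degrees(s["tool_rot"]),s["qpos"].round(2),s["width"],s["force"])
print([(r["confidence"],w(c,r["location"]).round(1)) for r in finder.pinpoint("wrist","knob")[:2]])
P=np.array([px(c,u,v,d[v,u]) for v in range(0,420) for u in range(100,460) if 0<d[v,u]<300])
T=P[(P[:,2]>249)&(P[:,2]<254)&(np.hypot(P[:,0]-553,P[:,1]+19)<22)]
if len(T)>9: print(len(T),np.median(T[:,2]),cv2.minEnclosingCircle(T[:,:2].astype(np.float32)),T.mean(0))
T=P[(P[:,2]>232)&(P[:,2]<238)&(np.hypot(P[:,0]-575,P[:,1]-54.5)<25)]
if len(T)>9: print("hub",len(T),np.median(T[:,2]),cv2.minAreaRect(T[:,:2].astype(np.float32)))
E
python3 kn.py
```

```text
18.8 [550.62993509 -15.35658948 288.41562978] [-178.88942809    0.72511457   10.88306888] [-0.27  0.45  0.38  1.72 -0.21  1.03 -1.19] 50.07234514273123 [ 0.69203026  1.16564436 -0.01700986]
[(0.6, array([555.7, -18.4, 229. ])), (0.57, array([571.5,  59.8, 197.4]))]
681 250.4022698854659 ((554.8609008789062, -18.109716415405273), 10.758838653564453) [555.18967322 -17.92852783 250.45552519]
hub 1577 235.35741602748973 ((574.8880615234375, 54.13062286376953), (30.204294204711914, 24.856311798095703), 74.22799682617188)
```

move_arm([
  [-0.95, -0.9, 0, 0.0044, -0.0027, -0.01, 0.05],
  [0, 0, 0, 0, 0, -0.025, 0.05],
  [0, 0, 0, 0, 0, -0.025, 0.045],
  [0, 0, 0, 0, 0, -0.011, 0.035],
  [0, 0, 0, 0, 0, 0, 0.028],
])

```text
clock: 19.4
eef_pos: [554.8, -17.1, 216.3]
tool_rot: [-3.141, 0.003, 0.191]
force: [-0.7, -0.3, 1.1]
width: 28.0
gripper_force: 0.0
```

move_arm([
  [0, 0, 0, 0, 0, 0, 0.02],
  [0, 0, 0, 0, 0, 0, 0.015],
  [0, 0, 0, 0, 0, 0, 0.015],
])

```text
clock: 19.7
eef_pos: [556.2, -17.5, 218.2]
tool_rot: [3.14, -0.001, 0.192]
force: [-0.1, -2.6, -2.1]
width: 22.8
gripper_force: 59.0
```

```bash
python3 - <<'E'
from h import *
s=telemetry.read_state(); print(s["clock"],s["eef_pos"],np.degrees(s["tool_rot"]),s["force"],s["width"])
C=np.array([574.8,54.6]); v=s["eef_pos"][:2]-C; a0=np.arctan2(v[1],v[0]); print(np.hypot(*v),np.degrees(a0))
A=[a0-np.radians(15)*k for k in range(25)]
q=np.array([75*np.array([np.cos(a),np.sin(a)]) for a in A]); print((np.diff(q,axis=0)).round(1).tolist(), (q[0]-v).round(2))
E
```

```text
19.7 [556.23150347 -17.53468292 218.23750781] [ 1.79919126e+02 -4.23767653e-02  1.09845879e+01] [-0.09053227 -2.55500221 -2.0849689 ] 22.84022516152844
74.48625070147793 -104.43535834127877
[[-18.2, 7.3], [-15.6, 11.8], [-12.1, 15.4], [-7.7, 18.0], [-2.7, 19.4], [2.4, 19.4], [7.3, 18.2], [11.8, 15.6], [15.4, 12.1], [18.0, 7.7], [19.4, 2.7], [19.4, -2.4], [18.2, -7.3], [15.6, -11.8], [12.1, -15.4], [7.7, -18.0], [2.7, -19.4], [-2.4, -19.4], [-7.3, -18.2], [-11.8, -15.6], [-15.4, -12.1], [-18.0, -7.7], [-19.4, -2.7], [-19.4, 2.4]] [-0.13 -0.5 ]
```

move_arm([
  [0, 0, 0, -0.006, 0.0015, 0, 0.015],
  [0, 0, 0, -0.0122, 0.0055, 0, 0.015],
  [0, 0, 0, -0.0156, 0.0118, 0, 0.015],
  [0, 0, 0, -0.0121, 0.0154, 0, 0.015],
  [0, 0, 0, -0.0077, 0.018, 0, 0.015],
])

```text
clock: 20.2
eef_pos: [504.4, 35.1, 218.5]
tool_rot: [3.139, -0.006, 0.191]
force: [9.1, -3.3, -5.6]
width: 23.2
gripper_force: 59.1
```

move_arm([
  [0, 0, 0, -0.0027, 0.0194, 0, 0.015],
  [0, 0, 0, 0.0024, 0.0194, 0, 0.015],
  [0, 0, 0, 0.0073, 0.0182, 0, 0.015],
  [0, 0, 0, 0.0118, 0.0156, 0, 0.015],
  [0, 0, 0, 0.0154, 0.0121, 0, 0.015],
])

```text
clock: 20.7
eef_pos: [536.6, 118.0, 218.2]
tool_rot: [3.138, 0.001, 0.192]
force: [0.0, -9.2, 1.4]
width: 22.9
gripper_force: 59.9
```

```bash
python3 st.py
```

```text
20.7 [536.61144539 118.02738973 218.17180862] [ 4.14411920e-03 -9.15222617e+00  1.38388085e+00] [-2.45930366 -0.13988221  0.03188841] 22.94034035543703 73.6940808972551 121.21184458464586 [-0.51  0.52  0.36  1.82 -0.23  0.84 -1.42]
```

move_arm([
  [0, 0, 0, 0.018, 0.0077, 0, 0.015],
  [0, 0, 0, 0.0194, 0.0027, 0, 0.015],
  [0, 0, 0, 0.0194, -0.0024, 0, 0.015],
  [0, 0, 0, 0.0182, -0.0073, 0, 0.015],
  [0, 0, 0, 0.0156, -0.0118, 0, 0.015],
])

```text
clock: 21.2
eef_pos: [625.3, 112.2, 218.0]
tool_rot: [-3.137, 0.004, 0.195]
force: [-5.3, 2.2, 5.3]
width: 23.0
gripper_force: 60.3
```

move_arm([
  [0, 0, 0, 0.0121, -0.0154, 0, 0.015],
  [0, 0, 0, 0.0077, -0.018, 0, 0.015],
  [0, 0, 0, 0.0027, -0.0194, 0, 0.015],
  [0, 0, 0, -0.0024, -0.0194, 0, 0.015],
  [0, 0, 0, -0.0073, -0.0182, 0, 0.015],
])

```text
clock: 21.7
eef_pos: [644.4, 22.0, 219.3]
tool_rot: [-3.14, -0.011, 0.195]
force: [6.9, 4.1, -0.7]
width: 22.7
gripper_force: 59.8
```

```bash
python3 st.py
```

```text
21.7 [644.36363374  21.95717087 219.28396902] [ 6.93819944  4.0630343  -0.67842888] [ 0.87486789 -1.34629916 -0.02291869] 22.738599490700697 77.01251648729195 -25.407787396358437 [-0.28  0.65  0.34  1.56 -0.25  0.96 -1.23]
```

move_arm([
  [0, 0, 0, -0.0118, -0.0156, 0, 0.015],
  [0, 0, 0, -0.0154, -0.0121, 0, 0.015],
  [0, 0, 0, -0.018, -0.0077, 0, 0.015],
])

```text
clock: 22.0
eef_pos: [598.4, -17.3, 219.0]
tool_rot: [3.139, -0.009, 0.192]
force: [6.7, 0.2, -2.8]
width: 23.1
gripper_force: 59.5
```

move_arm([
  [0, 0, 0, -0.0194, -0.0027, 0, 0.015],
  [0, 0, 0, -0.0194, 0.0024, 0, 0.015],
  [0, 0, 0, 0, 0, 0, 0.015],
])

```text
clock: 22.3
eef_pos: [555.4, -17.2, 218.4]
tool_rot: [3.141, -0.002, 0.192]
force: [1.5, -3.0, -3.1]
width: 22.6
gripper_force: 59.8
```

```bash
python3 st.py
```

```text
22.3 [555.36153965 -17.21050942 218.39869947] [ 1.46115629 -3.01226655 -3.14427778] [-9.06453719e-01 -3.14187722e-01  1.88513192e-04] 22.55439723658208 74.78108993194128 -105.06639394334832 [-0.25  0.53  0.35  1.81 -0.23  0.84 -1.17]
```

move_arm([
  [0, 0, 0, 0, 0, 0, 0.045],
  [0, 0, 0, 0, 0, 0, 0.045],
  [0, 0, 0, 0, 0, 0.02, 0.045],
  [0, 0, 0, 0, 0, 0.03, 0.045],
  [0, 0, 0, 0, 0, 0.022, 0.045],
])

```text
clock: 22.8
eef_pos: [556.6, -16.5, 290.8]
tool_rot: [-3.142, -0.0, 0.193]
force: [-0.1, -0.2, 1.1]
width: 44.7
gripper_force: 0.0
```

move_arm([
  [3.2, -3.6, 0, -0.018, -0.014, 0, 0.045],
  [3.2, -3.6, 0, -0.018, -0.014, 0, 0.045],
  [3.2, -3.6, 0, -0.018, -0.014, -0.015, 0.045],
  [3.2, -3.6, 0, -0.017, -0.013, -0.025, 0.045],
  [3.2, -3.6, 0, 0, 0, -0.03, 0.045],
])

```text
clock: 23.3
eef_pos: [486.8, -70.6, 227.9]
tool_rot: [-2.928, -0.343, 0.156]
force: [1.1, 0.9, 0.3]
width: 44.8
gripper_force: 0.0
```

move_arm([
  [2, -2.4, 0, 0, 0, -0.03, 0.045],
  [0, 0, 0, 0, 0, -0.03, 0.045],
  [0, 0, 0, 0, 0, -0.01, 0.045],
  [0, 0, 0, 0, 0, 0, 0.045],
  [0, 0, 0, 0, 0, 0, 0.045],
])

```text
clock: 23.8
eef_pos: [488.7, -68.8, 160.3]
tool_rot: [-2.899, -0.383, 0.149]
force: [-0.3, -1.1, 0.1]
width: 45.1
gripper_force: 0.0
```

```bash
python3 look.py l; python3 pt.py l; python3 cm.py l 135 215 105 165
```

```text
23.8 [488.72168139 -68.76060942 160.34082134] [-2.89864424 -0.38307091  0.14889313] [515.32359051 -99.13046258 319.23210562] [ 0.02548437  0.23499043 -0.97166354] [ 0.48  0.5  -0.16  2.25 -1.07  0.36 -0.02]
[-78.81458892 -48.49653546 229.10793514] 176 143
red 308 [545.1  24.7  95. ] [566.5  71.2 115.3] [555.7  45.  107.6] [180.32792208 139.57142857]
green 47 [554.3  26.4 106.6] [566.4  57.9 110. ] [560.3  42.1 108.1] [184.38297872 134.5106383 ]
green [-18.   -6.2 108.  184.  134. ] [[-18.5, -21.0, 106.8, 167.3, 131.0], [-17.7, 9.7, 109.4, 201.7, 138.0]]
red 76 [-18.   -6.  112.4 181.5 133. ] [[-18.6, -20.7, 110.6, 164.8, 129.0], [-17.6, 9.0, 114.5, 198.0, 137.0]]
red 232 [-19.9  -0.6 106.9 180.  141. ] [[-31.5, -19.9, 98.6, 157.6, 133.0], [-18.4, 20.1, 107.9, 201.0, 153.0]]
105 ....o......r###o#####o#oo#o#######roo#o#o##o###o#ooo####o...WWwWwWWWWWWWWWWWWW..
106 ...ooo.......r#####o#o######o##o##o###o#ooo#ooo#ooo####r....WWWWWWWWWWWWWWWWWW..
107 ...ooooo.......############oo###ooo#oo####oooooo######o.....WWWWWWWWWWWWWWWWWw..
108 ...ooooooo......r######o#######o###o##o#oo#o##########..
[... 4200 characters left out ...]
.........wwwwwwwww......wwwwwwwwwwww....wwwwwwwwwwwwwwwwww.........ooooooo
159 ................wwwwwwww........wwww..www.WWWw...wwwwwwwwwwwww..........oooooooo
160 .................wwww.WWw...........WWw...WWWWWWWWwwwwwwwwww..........oooooooooo
161 ................,oWWWWWWWWW.....ooo.WWWWWWWWWWWWWWwwwwww............ooooooooooow
162 .................oWWWWWWWWWw.....ooowwwWWWWWWWWWWWw...............ooooooooooooww
163 ................oooWWWWWWWWWw.....ooooo....wwwwwww...............ooooooooooo.www
164 ww..............ooooWWWWWWWWWWW.....oooooo..................ooooooooooooooo.wwwW
(550, 38, 100) [190.8 150.3]
(550, 38, 110) [184.4 147. ]
(550, 38, 120) [177.5 143.5]
(550, 38, 130) [170.  139.6]
```

The pointer is now only about 1.1 mm below green centre, against 4.6 before: travel about 3.6 mm, so about 140° more brings it to mid-green. Going back to the grip.

move_arm([
  [0, 0, 0, 0, 0, 0.025, 0.05],
  [0, 0, 0, 0, 0, 0.03, 0.05],
  [-2.9, 3.3, 0, 0, 0, 0.03, 0.05],
  [-2.9, 3.3, 0, 0, 0, 0.03, 0.05],
  [-2.9, 3.3, 0, 0, 0, 0.025, 0.05],
])

```text
clock: 24.35
eef_pos: [488.7, -68.0, 296.7]
tool_rot: [-3.018, -0.202, 0.185]
force: [0.8, 0.6, -0.1]
width: 50.1
gripper_force: 0.0
```

```bash
python3 - <<'E'
import runpy,sys,io,contextlib
import numpy as np
for n in "ckl":
    sys.argv=["",n]
    with contextlib.redirect_stdout(io.StringIO()): g=runpy.run_path("pt.py")
    A=g["loc"](g["red"]); A=A[(A[:,0]>-21.5)&(A[:,0]<-18.9)&(A[:,1]<-3)]
    print(n,np.median(g["G"][:,2]),len(A),np.percentile(A[:,2],[10,25,50,75,90]).round(1))
from h import *
s=telemetry.read_state(); M=R.from_euler('xyz',s["tool_rot"]).as_matrix(); z=M[:,2]
ax=np.cross(z,[0,0,-1]); an=np.degrees(np.arcsin(np.linalg.norm(ax))); print(s["eef_pos"],ax/np.linalg.norm(ax)*an)
E
```

```text
c 123.29602747212071 31 [118.2 118.6 119.  119.6 120.3]
k 114.04758283549786 53 [107.9 108.8 109.5 110.1 110.5]
l 107.96200775018698 52 [105.2 106.1 107.  107.5 107.8]
[488.74278688 -67.95463297 296.68719133] [-9.13592373  9.99223474  0.        ]
```

move_arm([
  [-4.6, 5, 0, 0, 0, 0, 0.05],
  [-4.5, 5, 0, 0.006, 0.005, 0, 0.05],
  [0, 0, 0, 0.02, 0.015, 0, 0.05],
  [0, 0, 0, 0.02, 0.015, 0, 0.05],
  [0, 0, 0, 0.02, 0.015, -0.004, 0.05],
])

```text
clock: 24.85
eef_pos: [555.9, -15.9, 291.3]
tool_rot: [-3.138, -0.003, 0.199]
force: [-0.2, -0.8, 0.7]
width: 49.8
gripper_force: 0.0
```

move_arm([
  [0, 0, 0, 0, 0, -0.004, 0.05],
  [0, 0, 0, 0, 0, 0, 0.05],
  [0, 0, 0, 0, 0, 0, 0.05],
])

```text
clock: 25.15
eef_pos: [553.8, -18.2, 286.1]
tool_rot: [-3.137, 0.0, 0.197]
force: [0.1, -0.4, -0.7]
width: 49.8
gripper_force: 0.0
```

```bash
python3 kn.py
```

```text
25.15 [553.84669683 -18.23988903 286.05496609] [-1.79764067e+02  2.49641784e-02  1.12856709e+01] [-0.22  0.44  0.3   1.72 -0.16  1.   -1.23] 49.83846307509869 [ 0.05123406 -0.37696749 -0.69042046]
[(0.82, array([557.2, -19.5, 229.1]))]
743 250.94706099289732 ((556.8934936523438, -18.29728126525879), 11.154096603393555) [557.34131206 -18.30319169 250.95073259]
hub 1608 235.23403349085675 ((574.7260131835938, 54.46712875366211), (30.325654983520508, 24.689617156982422), 76.06952667236328)
```

move_arm([
  [0, 0, 0, 0.0032, 0, -0.01, 0.05],
  [0, 0, 0, 0, 0, -0.025, 0.05],
  [0, 0, 0, 0, 0, -0.025, 0.045],
  [0, 0, 0, 0, 0, -0.008, 0.035],
  [0, 0, 0, 0, 0, 0, 0.028],
])

```text
clock: 25.75
eef_pos: [556.9, -17.8, 216.2]
tool_rot: [-3.136, 0.003, 0.197]
force: [0.3, -0.4, 0.2]
width: 28.2
gripper_force: 0.0
```

move_arm([
  [0, 0, 0, 0, 0, 0, 0.02],
  [0, 0, 0, 0, 0, 0, 0.015],
  [0, 0, 0, 0, 0, 0, 0.015],
])

```text
clock: 26.05
eef_pos: [558.0, -18.1, 217.9]
tool_rot: [-3.138, -0.001, 0.197]
force: [0.8, -2.4, -3.4]
width: 22.9
gripper_force: 58.9
```

move_arm([
  [0, 0, 0, -0.006, 0.0015, 0, 0.015],
  [0, 0, 0, -0.0122, 0.0055, 0, 0.015],
  [0, 0, 0, -0.0156, 0.0118, 0, 0.015],
  [0, 0, 0, -0.0121, 0.0154, 0, 0.015],
  [0, 0, 0, -0.0077, 0.018, 0, 0.015],
])

```text
clock: 26.55
eef_pos: [504.8, 32.2, 218.1]
tool_rot: [-3.141, -0.003, 0.195]
force: [5.5, -6.0, -4.9]
width: 23.0
gripper_force: 59.4
```

move_arm([
  [0, 0, 0, -0.0027, 0.0194, 0, 0.015],
  [0, 0, 0, 0.0024, 0.0194, 0, 0.015],
  [0, 0, 0, 0.0073, 0.0182, 0, 0.015],
  [0, 0, 0, 0.0118, 0.0156, 0, 0.015],
  [0, 0, 0, 0.0135, 0.0106, 0, 0.015],
])

```text
clock: 27.05
eef_pos: [534.0, 116.6, 217.6]
tool_rot: [-3.139, 0.006, 0.198]
force: [-3.6, -6.1, 2.6]
width: 23.0
gripper_force: 60.2
```

```bash
python3 st.py
```

```text
27.05 [534.02364201 116.56238658 217.58275974] [-3.61729481 -6.05194336  2.5809643 ] [-1.80135948e+00  9.46233416e-01 -1.31105034e-03] 23.02915282802494 73.84198542813296 123.51883070519625 [-0.45  0.51  0.28  1.82 -0.19  0.84 -1.45]
```

move_arm([
  [0, 0, 0, 0, 0, 0, 0.045],
  [0, 0, 0, 0, 0, 0, 0.045],
  [0, 0, 0, 0, 0, 0.02, 0.045],
  [0, 0, 0, 0, 0, 0.03, 0.045],
  [0, 0, 0, 0, 0, 0.03, 0.045],
])

```text
clock: 27.55
eef_pos: [535.7, 117.7, 298.5]
tool_rot: [-3.136, 0.001, 0.197]
force: [1.0, -0.2, -0.5]
width: 45.1
gripper_force: 0.0
```

move_arm([
  [0, 0, 0, -0.009, -0.037, 0, 0.045],
  [0, 0, 0, -0.009, -0.037, 0, 0.045],
  [3.2, -3.6, 0, -0.009, -0.037, 0, 0.045],
  [3.2, -3.6, 0, -0.009, -0.037, 0, 0.045],
  [3.2, -3.6, 0, -0.009, -0.037, -0.02, 0.045],
])

```text
clock: 28.05
eef_pos: [493.2, -65.5, 281.8]
tool_rot: [-3.012, -0.219, 0.184]
force: [0.5, 0.4, -0.9]
width: 45.0
gripper_force: 0.0
```

move_arm([
  [3.2, -3.6, 0, 0, 0, -0.03, 0.045],
  [3.2, -3.6, 0, 0, 0, -0.03, 0.045],
  [2, -2.4, 0, 0, 0, -0.03, 0.045],
  [0, 0, 0, 0, 0, -0.025, 0.045],
  [0, 0, 0, 0, 0, 0, 0.045],
])

```text
clock: 28.55
eef_pos: [491.0, -62.4, 169.8]
tool_rot: [-2.892, -0.381, 0.15]
force: [-1.0, 0.4, 0.6]
width: 45.0
gripper_force: 0.0
```

move_arm([
  [0, 0, 0, 0, 0, 0, 0.045],
  [0, 0, 0, 0, 0, 0, 0.045],
])

```text
clock: 28.75
eef_pos: [494.4, -62.1, 173.3]
tool_rot: [-2.898, -0.387, 0.156]
force: [-0.2, 0.1, 0.8]
width: 44.7
gripper_force: 0.0
```

```bash
python3 look.py n; python3 pt.py n; python3 - <<'E'
from h import *
im=cv2.imread("pics/n.png"); cv2.imwrite("pics/n2.png",cv2.resize(im[70:230,90:290],None,fx=3.7,fy=3.7,interpolation=cv2.INTER_CUBIC))
eyes.get_image("scene"); c=cal("scene")
for t in ["crank","knob","honey_jar","white_mug","glass"]:
    for r in finder.pinpoint("scene",t)[:1]: print(t,r["confidence"],w(c,r["location"]).round())
E
```

```text
28.75 [494.4011936  -62.08576728 173.30541905] [-2.89757903 -0.38749681  0.15588593] [520.57025558 -92.5280927  332.25157199] [ 0.0278507   0.23677064 -0.97116631] [ 0.43  0.47 -0.12  2.23 -1.04  0.4  -0.07]
[-70.25178505 -40.83436805 240.27230884] 191 156
red 267 [545.2  24.8  96. ] [566.2  69.5 112.3] [555.5  45.3 107. ] [194.65543071 151.7752809 ]
crank 0.72 [577.  56. 202.]
knob 0.74 [534. 116. 232.]
honey_jar 0.89 [483. 313.   2.]
white_mug 0.75 [ 755. -148.    0.]
glass 0.63 [575.  57.   0.]
  return _methods._mean(a, axis=axis, dtype=dtype,
  ret = ret.dtype.type(ret / rcount)
Traceback (most recent call last):
  File "pt.py", line 14, in <module>
    G=loc(gr); print("green",np.median(G,0).round(1),np.percentile(G,[5,95],0).round(1).tolist())
                                                     ~~~~~~~~~~~~~^^^^^^^^^^^^
IndexError: index -1 is out of bounds for axis 0 with size 0
```

View pics/n2.png

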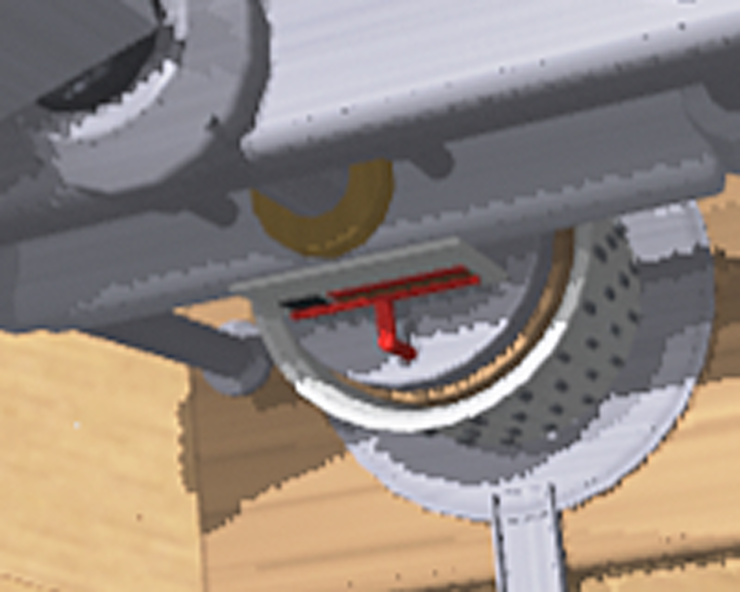

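```bash
python3 - <<'E'
import runpy,sys
src=open("pt.py").read().split("G=loc")[0]; sys.argv=["","n"]; exec(src)
A=loc(red)
for nm,q in [("band",A[(A[:,0]>-18.6)&(A[:,0]<-17)]),("bar",A[(A[:,0]>-21.5)&(A[:,0]<-18.9)&(A[:,1]<-3)])]:
    print(nm,len(q),np.percentile(q[:,2],[5,10,25,50,75,90,95]).round(1))
dull=(H<25)&(S>60)&(V>30)&(~red); B=loc(dull); B=B[(B[:,0]>-19)&(B[:,0]<-17)&(B[:,2]>98)&(B[:,2]<116)]; print("dull",len(B),np.percentile(B[:,2],[5,50,95]).round(1))
E
python3 cm.py n 160 222 140 162
```

```text
band 84 [ 98.8 105.9 106.8 109.7 111.  111.9 112. ]
bar 44 [106.1 106.3 106.6 107.3 107.7 108.1 108.3]
dull 74 [ 98.9 108.2 112.9]
140 wwww......................wwww................................
141 ......................wwww...........................rr.......
142 ................wwwww...........................rrrrRRRRr.....
143 ...........wwwww.............................rrRRRRRRRRRrg....
144 .......wwww............................rrrrRRRRRRRRoooooRoRr..
145 ..wwwww...........................rrrrRRRRRRRRoooo#RRRRRRRRR..
146 ww...........................rrrrRRRRRRRRRooooRRRRRRRRRRRRRR..
147 ........................rrrrRRRRRRRRoooo#RRRRRRRRRRRRRRrr.....
148 ...................rrrrRRRRRRRRRoooooRRRRRRRRRRRRRrr..........
149 ..................rRRRRRRRRoooooRRRRRRRRRRRRRrr...............
150 ..............##..rrRRooooRRRRRRRRRRRRRRrr....................
151 .........#########..rRRRRRRRRRRRRRRRr.........................
152 ......#########RRRRRRRRRRRRRRRrRRRRRr.........................
153 .........rRRRRRRRRRRRRRRRrr...,RRRRRr.......................ww
154 ........rRRRRRRRRRRRRr........,rRRRRr....................w.www
155 ........rRRRRRRRr.............,rRRRRR....................wwwww
156 w........rrr...................rRRRRR.......ww.......wwwww....
157 w...........................w..rRRRRR.......wwwwwww.w.....WWWW
158 ww....................ww....www.RRRRRw.....wwww...ww..WWw.WWWW
159 ww..............ww......wwwwwww.RRRRR.......ww..Ww....WWWWWWWW
160 .ww...............www..wwwwwwwwwRRRRR....w.....wWWWWWWWWWWWWWW
161 ..w..........w.....wwwwwwwwwwww,RRRRR,...WwWWWWWWWWWWWWWWWWWWW
(550, 38, 100) [204.3 161.6]
(550, 38, 110) [198.8 158.8]
(550, 38, 120) [192.8 155.9]
(550, 38, 130) [186.3 152.7]
```

The picture shows the red pointer bar (295–480, 295) lying over the green strip, with the red strip still visible above it. In heights the travel is about 6 mm, mid-green. The crank is home and the gripper is clear of everything. Handing in.

```bash
python3 - <<'E'
from h import *
eyes.get_image("side"); c=cal("side")
for t in ["honey_jar","white_mug","glass"]: print(t,[(r["confidence"],w(c,r["location"]).round()) for r in finder.pinpoint("side",t)[:2]])
print(ctrl.finish_job())
E
```

```text
honey_jar [(0.68, array([481., 305.,   2.]))]
white_mug [(0.66, array([ 753., -156.,   -1.]))]
glass [(0.64, array([733., 174.,   5.]))]
the job is handed in; nothing more can be done
None
```

The job is handed in: the crank is fully home on the drive and released, the spring travel measures about 6 mm (middle of the green band), and the jar, mug and glass are where they started.

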